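# Load filter modules into a shielded test box and lock it

### The arm

A 6-joint arm with a two-finger parallel gripper is mounted at the origin on the work surface. World frame = base frame: x ahead of the robot, y to its left, z up, the work surface at z = 0. Lengths are in m, angles in rad, forces in N, time in s.
With the tool pointing down it reaches from about 0.35 to 0.85 m from the base axis. Payload 8.1 kg.
Tool frame: the origin (TCP) lies midway between the tips of the shut fingers; the grasp point (between the pads) lies 19 mm behind it; z points along the fingers, y is the direction in which the jaws open and shut (so a half turn about z gives the same grasp; the last joint's range is limited). The gripper opens to 93 mm and grips with 3 to 60 N. Pads are 15 mm wide; open, the fingers measure 128 mm over their backs; the gripper's body (75 mm by 188 mm) begins 65 mm behind the grasp point.
Start: joints at [-1.319, 0.13, 1.488, -0, 1.523, -0.085], TCP at [0.198, -0.566, 0.219] pointing down, gripper open.
Joint ranges: [-2.96, 2.96], [-0.89, 2.26], [0.02, 2.5], [-1.34, 4.48], [0, 2.73], [-2.66, 2.66]. Speed limits (rad/s): [2.39, 2.39, 2.79, 3.14, 3.14, 3.14].

### API

Orientations are given as a rotation vector (axis times angle).
In Python, from plant import robot gives the robot as it stands. The module is installed in compiled form; this text tells all that it offers.
- The arm moves only by the shell command python3 -m pendant 'ROWS' [FORCE]. ROWS is JSON, a list of rows, each an object with "translation": the shift along the tool's x, y, z in mm, a list of three; "twist": the turn, a rotation vector about the tool's x, y, z in rad, a list of three; "grip": the opening, from -1 (shut) to 1 (fully open). A call has exactly 10 rows; each row shifts and turns the pose as measured when the row begins, along the tool's axes as they then stand; what a row does not reach is not made up. A row lasts 1/10 s, in which the tool goes at most 50 mm and 8.59 degrees, less where a joint would pass 70% of its speed; a pose out of reach is approached as far as the arm can. A call is refused whole if a number of a shift passes 50 or a number of a turn 0.15, either way. A call with a gripper value outside its range is refused whole. The fingers move at their own pace and stop on an object; FORCE is the grip in N (left out, the last holds). Time passes only in rows, so rows that do not move let the fingers close, or fill a call up. It gives the time, the measured TCP pose, the force and the opening at its end, in the units of the state.
- robot.read_state(): the state, without advancing time (a new reading comes with each control period).
- robot.read_camera(name): name is "scene" or "side" or "wrist"; returns (picture, depth): 384x512x3 uint8, red, green, blue; 384x512 float32, m along the optical axis (not along the pixel's ray), 0 where there is no reading.
- robot.camera_info(name): a dict with "vertical_fov" (degrees; the focal length in pixels is half the picture's height over the tangent of half this angle, whatever the lens; pixels are square), "cx", "cy" (the principal point, pixels), "cam_to_world" (4x4, takes a point from camera to world coordinates). Camera axes: x right, y up, looking along -z (the intrinsics and any distortion apply to the point x, -y, -z); pixel columns grow to the right and rows downward; lengths in m; the calibration is good to about 2 mm. A picture is of the moment at which its call begins: read the wrist's pose just before it. camera_info takes no time and is no camera call; for the wrist camera it gives the pose at the moment of the call.
- robot.close_job(): hands the job in, once; it reports no verdict.
The state is a dict: "t": time; "q": joint angles; "dq": joint speeds; "joint_torque": joint torques, N m; "tool_pos": TCP position; "orientation": TCP orientation; "force": force on the tool from outside, world axes, zero at the start; "wrist_torque": the same for the moment, N m; "opening": finger opening in m.
Only numpy, scipy, OpenCV 4.12 (cv2) and the standard library are available. Lean on these libraries where they do the work, as an engineer would, in place of code of your own. Each camera call takes 0.05 s, during which the arm holds its last target. There are 200 camera calls.

### The job

Load the test box: pull up the spring collar on top and turn it counter-clockwise until it stays up, draw the tray out to its stop, and lay every filter module on the bench flat in a pocket of its own. Then push the tray fully home and turn the collar back so that it drops right down and locks the tray; leave the mug, the meter and the reel where they are.

Things in the scene. Friction and masses are not known exactly. Their poses are not given: they have to be found in the camera images.
- box: white fixed test box, 280 mm deep, 290 wide, 100 high; origin: bottom middle of its front face. x points from front to back, z up. The slide-out tray fills its front; a spring collar stands on its top, axis 85 mm in +x and 100 mm in +y from the origin.
- tray_handle (a point): middle of the tray's handle: a round level steel bar 10 mm thick, 100 mm long along y, 35 mm off the tray's grey front panel, 68 mm above the bench; can be pinched or hooked from above. x points into the box (the tray comes out along -x), z up. The panel is 12 mm thick, its top edge 90 mm above the bench. With the tray home the handle is at x -47, y -30 mm in the box's frame.
- tray (a joint): how far the tray is out of the box, m: 0 fully home, 0.105 at its stop. Slides with about 2 N of friction and stays where it is left. While the collar is down its pin blocks the tray after 4 mm.
- tray_floor (a point): centre of the row of four pockets, on their floor, 16 mm above the bench, 84 mm behind the handle; moves with the tray, axes as the handle's. With the tray at its stop all pockets lie open in front of the box. A steel catch plate stands on the tray 61 mm behind this point at y +100 mm, up to 90 mm above the bench.
- pocket0 (a point): centre of the floor of pocket 0, moves with the tray; axes as the handle's. Each pocket is 66 mm long (x) and 48 mm wide (y), with walls 8 mm high; the four lie side by side in y, 56 mm apart, pocket 0 at the -y end.
- pocket1 (a point): centre of the floor of pocket 1, moves with the tray; axes as the handle's. Each pocket is 66 mm long (x) and 48 mm wide (y), with walls 8 mm high; the four lie side by side in y, 56 mm apart, pocket 0 at the -y end.
- pocket2 (a point): centre of the floor of pocket 2, moves with the tray; axes as the handle's. Each pocket is 66 mm long (x) and 48 mm wide (y), with walls 8 mm high; the four lie side by side in y, 56 mm apart, pocket 0 at the -y end.
- pocket3 (a point): centre of the floor of pocket 3, moves with the tray; axes as the handle's. Each pocket is 66 mm long (x) and 48 mm wide (y), with walls 8 mm high; the four lie side by side in y, 56 mm apart, pocket 0 at the -y end.
- collar_mid (a point): on the axis of the spring collar, at grip height: an upright knurled sleeve of 36 mm diameter; this point is 17 mm above the sleeve's bottom and 18 mm below its top. Under the sleeve is a flange (50 mm diameter, 5 mm thick) which, when down, rests on a dark toothed boss 10 mm high on the box's top: this point is then 132 mm above the bench. It turns and rises with the collar.
- lift (a joint): how far the collar is pulled up, m: 0 down (locked: its pin blocks the tray), at most 0.015. A spring pulls it down with 6 N at the bottom, 10.5 N at the top. Turned away, it rests on the boss at about 0.009, its pin clear of the tray.
- collar (a joint): turn of the collar, rad, growing counter-clockwise seen from above: 0 locked, at most 1.3. Down, a tooth under it sits in a gap of the boss and lets it turn 0.2 at most; pulled up beyond 0.009 it turns easily. From about 0.3 on, the boss holds it up when let go; turned back below 0.1 it drops. It drops right down only with the tray within 4 mm of home.
- filter0_mid (a point): centre of a loose filter module (three or four are there, all alike): an aluminium block 36 mm long (x), 30 x 30 mm in section, with a brass connector (9 mm diameter, 7 mm long) on each end, so 50 mm long in all; about 0.09 kg. It may lie on any of its four long sides, centre 15 mm above what it lies on.
- filter1_mid (a point): centre of a loose filter module (three or four are there, all alike): an aluminium block 36 mm long (x), 30 x 30 mm in section, with a brass connector (9 mm diameter, 7 mm long) on each end, so 50 mm long in all; about 0.09 kg. It may lie on any of its four long sides, centre 15 mm above what it lies on.
- filter2_mid (a point): centre of a loose filter module (three or four are there, all alike): an aluminium block 36 mm long (x), 30 x 30 mm in section, with a brass connector (9 mm diameter, 7 mm long) on each end, so 50 mm long in all; about 0.09 kg. It may lie on any of its four long sides, centre 15 mm above what it lies on.
- filter3_mid (a point): centre of a loose filter module (three or four are there, all alike): an aluminium block 36 mm long (x), 30 x 30 mm in section, with a brass connector (9 mm diameter, 7 mm long) on each end, so 50 mm long in all; about 0.09 kg. It may lie on any of its four long sides, centre 15 mm above what it lies on.
- mug_rim (a point): centre of the mouth of a white mug, 76 mm diameter, 85 mm high; not part of the job, leave alone
- meter: hand multimeter lying on the bench, 160 x 78 x 36 mm, origin at the middle of its underside; not part of the job, leave alone
- spool: reel of 60 mm diameter and 40 mm height standing on the bench, origin at the middle of its underside; not part of the job, leave alone

How it is judged:
On the way, in this order (a step that is already met when the one before it is completed fails the run):
1. the collar is pulled up and turned to its held-up position, the tray still home (value of joint lift above 0.007 m and value of joint collar above 0.25 rad and value of joint tray below 0.006 m), for 0.2 s.
2. the tray is out at its stop (value of joint tray above 0.099 m), for 0.2 s.
3. every module lies flat in a pocket of the drawn-out tray (x of filter0_mid in the frame of tray_floor between -0.016 and 0.016 m and y of filter0_mid in the frame of tray_floor between -0.106 and 0.106 m and z of filter0_mid in the frame of tray_floor between 0.01 and 0.0195 m and x of filter1_mid in the frame of tray_floor between -0.016 and 0.016 m and y of filter1_mid in the frame of tray_floor between -0.106 and 0.106 m and z of filter1_mid in the frame of tray_floor between 0.01 and 0.0195 m and x of filter2_mid in the frame of tray_floor between -0.016 and 0.016 m and y of filter2_mid in the frame of tray_floor between -0.106 and 0.106 m and z of filter2_mid in the frame of tray_floor between 0.01 and 0.0195 m and x of filter3_mid in the frame of tray_floor between -0.016 and 0.016 m and y of filter3_mid in the frame of tray_floor between -0.106 and 0.106 m and z of filter3_mid in the frame of tray_floor between 0.01 and 0.0195 m and value of joint tray above 0.085 m), for 0.2 s.
4. the tray is fully home with the collar still held up (value of joint tray below 0.005 m and value of joint lift above 0.006 m), for 0.2 s.
5. the collar has been turned back and has dropped right down (value of joint lift below 0.0025 m and value of joint collar below 0.3 rad), for 0.2 s.
At the end, for the whole second after the job is handed in: Every module rests flat in a pocket of its own (centre less than 19.5 mm above the pocket floor, within 16 mm of the middle of the row along the pull), the tray is within 5 mm of home, the collar is down (within 2.5 mm) and turned back (within 0.3 rad) (all of step 5 and x of filter0_mid in the frame of tray_floor between -0.016 and 0.016 m and y of filter0_mid in the frame of tray_floor between -0.106 and 0.106 m and z of filter0_mid in the frame of tray_floor between 0.01 and 0.0195 m and x of filter1_mid in the frame of tray_floor between -0.016 and 0.016 m and y of filter1_mid in the frame of tray_floor between -0.106 and 0.106 m and z of filter1_mid in the frame of tray_floor between 0.01 and 0.0195 m and x of filter2_mid in the frame of tray_floor between -0.016 and 0.016 m and y of filter2_mid in the frame of tray_floor between -0.106 and 0.106 m and z of filter2_mid in the frame of tray_floor between 0.01 and 0.0195 m and x of filter3_mid in the frame of tray_floor between -0.016 and 0.016 m and y of filter3_mid in the frame of tray_floor between -0.106 and 0.106 m and z of filter3_mid in the frame of tray_floor between 0.01 and 0.0195 m and value of joint tray below 0.005 m and linear speed of each of filter0, filter1, filter2, filter3 below 0.02 m/s); the robot touches nothing.
It fails at once if the mug is moved by more than 3 cm (distance of mug_rim from where it was at the start of the episode above 0.03 m).
It fails at once if the meter is moved by more than 3 cm (distance of meter from where it was at the start of the episode above 0.03 m).
It fails at once if the reel is moved by more than 3 cm (distance of spool from where it was at the start of the episode above 0.03 m).
Of filter0, filter1, filter2, filter3 only 3 to 4 are there at a start; the rules pass over those that are not, and their reading is None.
At some moment in a run one of filter0, filter1, filter2, filter3 may be knocked a few centimetres aside while the robot is not near it.
Once in a run the grip may slacken for a moment while it holds something.
It also fails if it takes over 210 s, if anything falls off the work surface, if the arm or the gripper's body presses on something with over 40 N, if the wrist force passes 120 N, or if a joint passes its speed limit or range.

## Working session

There is one attempt and no reset: what is moved stays moved. The work goes in short steps, Python scripts to look and compute and a shell command to move; the robot and the scene stay as the last step left them, time stands still between calls to the robot, and variables do not carry over. Pictures are saved under pics/ and viewed, about 12 in all and at most 16, crops included, and the job is handed in when it is done.

```bash
mkdir -p pics; cat > h.py <<'E'
import numpy as np, cv2
from scipy.spatial.transform import Rotation as R
from plant import robot
def look(name,fn=None):
    ci=robot.camera_info(name); im,d=robot.read_camera(name)
    if fn: cv2.imwrite('pics/'+fn,cv2.cvtColor(im,cv2.COLOR_RGB2BGR))
    return ci,im,d
def pts(ci,d):
    h,w=d.shape; f=h/2/np.tan(np.radians(ci['vertical_fov'])/2)
    v,u=np.mgrid[:h,:w]
    p=np.stack([(u-ci['cx'])/f*d,-(v-ci['cy'])/f*d,-d],-1)
    T=np.array(ci['cam_to_world']); return p@T[:3,:3].T+T[:3,3]
def st():
    s=robot.read_state(); return s
E
python3 - <<'E'
from h import *
for n in ['scene','side']:
    ci,im,d=look(n,n+'0.png'); print({k:np.round(v,3) if not isinstance(v,str) else v for k,v in ci.items()})
    np.savez('/tmp/'+n,im=im,d=d,**{k:v for k,v in ci.items()})
s=st();print(s)
E
```

```text
{'vertical_fov': np.float64(55.607), 'cx': np.float64(253.781), 'cy': np.float64(197.631), 'cam_to_world': array([[-0.178, -0.57 ,  0.802,  1.306],
       [ 0.984, -0.089,  0.155,  0.093],
       [-0.018,  0.817,  0.577,  0.676],
       [ 0.   ,  0.   ,  0.   ,  1.   ]])}
{'vertical_fov': np.float64(47.629), 'cx': np.float64(256.665), 'cy': np.float64(195.167), 'cam_to_world': array([[ 0.881,  0.334, -0.336,  0.072],
       [-0.473,  0.631, -0.615, -0.902],
       [ 0.006,  0.701,  0.713,  1.109],
       [ 0.   ,  0.   ,  0.   ,  1.   ]])}
{'t': 0.1, 'q': array([-1.31939767e+00,  1.31115893e-01,  1.48915277e+00,  1.96363858e-06,
        1.52303084e+00, -8.54046964e-02]), 'dq': array([ 0.00146085, -0.00117624, -0.00118026,  0.00176664, -0.00089071,
        0.00163036]), 'joint_torque': array([ 1.28122476e-03, -5.61339855e+01, -4.93096697e+01,  7.69962952e-02,
        2.90478679e-02, -2.40107931e-05]), 'tool_pos': array([ 0.19817215, -0.56577658,  0.21768397]), 'orientation': array([-3.09547436e+00, -5.26267176e-01,  2.19080156e-04]), 'force': array([-1.00765431, -0.03181731, -0.53389152]), 'wrist_torque': array([-0.0055655 , -0.05109711,  0.04236682]), 'opening': 0.0932022624032496}
```

View pics/scene0.png

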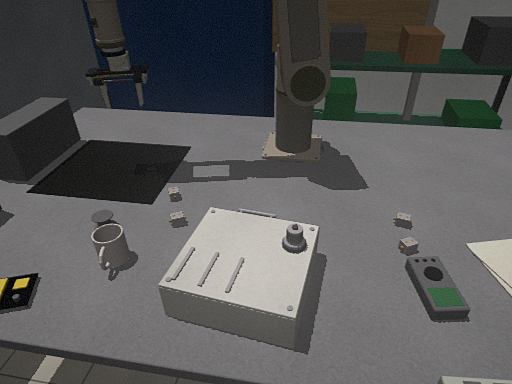

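View pics/side0.png

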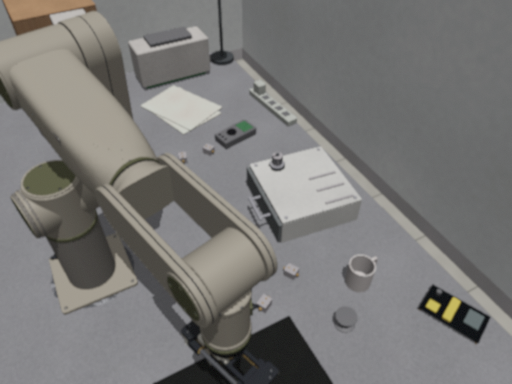

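Scene view: box centred (245,270), collar (293,237), modules near (174,193), (178,217), (403,219), (408,244). The mug is at (110,245), the reel at (102,217) and the meter at (436,285).

```bash
python3 - <<'E'
from h import *
for n in ['scene','side']:
    z=dict(np.load(f'/tmp/{n}.npz')); P=pts(z,z['d']); Z=P[...,2]; ok=z['d']>0
    reg=ok&(P[...,0]>0.3)&(P[...,0]<1.05)&(abs(P[...,1])<.6)
    print(n,'bench z',np.median(Z[reg&(abs(Z)<.01)]))
    m=(reg&(abs(Z-.1)<.006)&(abs(P[...,1])<.35)).astype(np.uint8)
    k,l,s,c=cv2.connectedComponentsWithStats(m); i=1+np.argmax(s[1:,4])
    q=P[l==i][:,:2].astype(np.float32); print('box top',s[i],cv2.minAreaRect(q), np.round(cv2.boxPoints(cv2.minAreaRect(q)),3).tolist(), np.median(Z[l==i]))
    m=reg&(Z>.138)&(Z<.16)&(P[...,0]>.5)&(abs(P[...,1])<.3)
    q=P[m]; print('collar',len(q),np.median(q,0),q.min(0),q.max(0))
    m=(reg&(Z>.012)&(Z<.06)).astype(np.uint8)
    k,l,s,c=cv2.connectedComponentsWithStats(m)
    for i in range(1,k):
        if 20<s[i,4]<3000:
            q=P[l==i]; t=q[q[:,2]>.024]
            if len(t)<5: continue
            r=cv2.minAreaRect(t[:,:2].astype(np.float32)); print(np.round(c[i]),s[i,4],'mean',t.mean(0).round(3),np.round(r[0],3),np.round(r[1],3),round(r[2],1),'zmax',t[:,2].max().round(3))
E
```

```text
scene bench z 0.0004720256812461021
box top [  158   207   161   113 11162] ((0.7187840342521667, -0.04403948783874512), (0.2905777394771576, 0.28245747089385986), 83.21504974365234) [[0.5609999895095825, -0.1720000058412552], [0.8420000076293945, -0.20499999821186066], [0.8759999871253967, 0.08399999886751175], [0.5960000157356262, 0.11699999868869781]] 0.10031393351220735
collar 197 [0.68334825 0.06236372 0.14992024] [0.65908913 0.04301761 0.13847069] [0.6954319  0.07959228 0.15747401]
[173. 192.] 107 mean [ 0.407 -0.344  0.03 ] [ 0.404 -0.345] [0.038 0.029] 28.7 zmax 0.033
[102. 217.] 261 mean [ 0.577 -0.494  0.039] [ 0.575 -0.495] [0.058 0.057] 33.0 zmax 0.043
[177. 217.] 156 mean [ 0.53  -0.287  0.029] [ 0.527 -0.289] [0.033 0.036] 28.3 zmax 0.032
[403. 218.] 173 mean [0.435 0.353 0.03 ] [0.431 0.354] [0.036 0.036] 76.0 zmax 0.033
[108. 237.] 153 mean [ 0.666 -0.424  0.048] [ 0.668 -0.422] [0.019 0.057] 38.1 zmax 0.06
[408. 244.] 218 mean [0.542 0.351 0.03 ] [0.54  0.353] [0.032 0.04 ] 28.0 zmax 0.034
[114. 255.] 452 mean [ 0.718 -0.381  0.042] [ 0.713 -0.387] [0.034 0.097] 72.0
[... 1366 characters left out ...]
mean [ 0.564 -0.034  0.041] [ 0.564 -0.031] [0.097 0.004] 82.5 zmax 0.059
[312. 225.] 854 mean [ 0.673 -0.18   0.042] [ 0.679 -0.181] [0.095 0.309] 65.2 zmax 0.06
[361. 267.] 200 mean [ 0.71  -0.387  0.043] [ 0.707 -0.389] [0.024 0.061] 37.7 zmax 0.06
[291. 271.] 158 mean [ 0.523 -0.292  0.029] [ 0.523 -0.291] [0.032 0.036] 32.0 zmax 0.035
[357. 283.] 253 mean [ 0.664 -0.425  0.043] [ 0.671 -0.421] [0.035 0.075] 46.2 zmax 0.06
[437. 301.] 451 mean [ 0.864 -0.562  0.026] [ 0.868 -0.573] [0.015 0.052] 23.1 zmax 0.029
[264. 302.] 170 mean [ 0.399 -0.348  0.029] [ 0.399 -0.347] [0.037 0.031] 30.1 zmax 0.035
[346. 317.] 352 mean [ 0.57  -0.498  0.039] [ 0.57  -0.497] [0.058 0.057] 58.3 zmax 0.045
```

```bash
cat >> h.py <<'E'
def to(x,y,z=None,yaw=None):
    "tool-frame shift (mm) and z-twist needed to reach a world point, tool pointing down"
    s=st(); r=R.from_rotvec(s['orientation']); m=r.as_matrix(); cy=np.arctan2(m[1,0],m[0,0])
    p=s['tool_pos']; t=np.array([x,y,p[2] if z is None else z])
    print('t %.1f pos'%s['t'],p.round(4),'yaw %.3f'%cy,'tilt',(m[:2,2]).round(3),'q6 %.2f'%s['q'][5],'open %.4f'%s['opening'],'F',s['force'].round(1))
    dy=0
    if yaw is not None:
        dy=-((yaw-cy+np.pi/2)%np.pi-np.pi/2)
    print(' shift after twist',(((r*R.from_rotvec([0,0,dy])).inv().apply(t-p))*1000).round(1),'twist z %.3f'%dy)
E
python3 -m pendant '[{"translation":[40,-26,0],"twist":[0,0,0],"grip":1},{"translation":[40,-26,0],"twist":[0,0,0],"grip":1},{"translation":[40,-26,0],"twist":[0,0,0],"grip":1},{"translation":[40,-26,0],"twist":[0,0,0],"grip":1},{"translation":[40,-26,0],"twist":[0,0,0],"grip":1},{"translation":[40,-26,0],"twist":[0,0,0],"grip":1},{"translation":[40,-26,0],"twist":[0,0,0],"grip":1},{"translation":[40,-26,0],"twist":[0,0,0],"grip":1},{"translation":[40,-26,0],"twist":[0,0,0],"grip":1},{"translation":[40,-26,0],"twist":[0,0,0],"grip":1}]' 40
python3 -c "
from h import *
to(.673,.061,.215)"
```

```text
t: 1.1
tool_pos: [0.4947, -0.1774, 0.213]
orientation: [-3.093, -0.508, 0.006]
force: [0.5, -1.5, -0.1]
opening: 0.0926
t 1.1 pos [ 0.4947 -0.1774  0.213 ] yaw 0.325 tilt [-0.005  0.007] q6 0.80 open 0.0926 F [ 0.5 -1.5 -0.1]
 shift after twist [ 245.2 -168.9   -1.3] twist z 0.000
```

```bash
python3 -m pendant '[{"translation":[35,-24,0],"twist":[0,0,0],"grip":1},{"translation":[35,-24,0],"twist":[0,0,0],"grip":1},{"translation":[35,-24,0],"twist":[0,0,0],"grip":1},{"translation":[35,-24,0],"twist":[0,0,0],"grip":1},{"translation":[35,-24,0],"twist":[0,0,0],"grip":1},{"translation":[30,-20,0],"twist":[0,0,0],"grip":1},{"translation":[15,-10,0],"twist":[0,0,0],"grip":1},{"translation":[0,0,0],"twist":[0,0,0],"grip":1},{"translation":[0,0,0],"twist":[0,0,0],"grip":1},{"translation":[0,0,0],"twist":[0,0,0],"grip":1}]'
python3 -c "
from h import *
to(.673,.061,.215)
ci,im,d=look('wrist','w1.png'); P=pts(ci,d)
print(np.round(ci['cam_to_world'],3))
m=(d>0)&(P[...,2]>.144)&(P[...,2]<.156)
q=P[m];print(len(q),q.mean(0) if len(q) else 0); print(cv2.minEnclosingCircle(q[:,:2].astype(np.float32)) if len(q) else 0)
"
```

```text
t: 2.1
tool_pos: [0.659, 0.0518, 0.207]
orientation: [-3.088, -0.52, 0.019]
force: [0.8, 0.2, -1.0]
opening: 0.0928
t 2.1 pos [0.659  0.0518 0.207 ] yaw 0.333 tilt [-0.014  0.008] q6 1.23 open 0.0928 F [ 0.8  0.2 -1. ]
 shift after twist [16.2 -4.2 -8.1] twist z 0.000
[[ 0.327  0.908  0.264  0.73 ]
 [-0.945  0.317  0.08   0.074]
 [-0.011 -0.276  0.961  0.372]
 [ 0.     0.     0.     1.   ]]
1973 [0.67690259 0.06023583 0.15008985]
((0.6759768128395081, 0.05988555774092674), 0.01862068474292755)
```

View pics/w1.png

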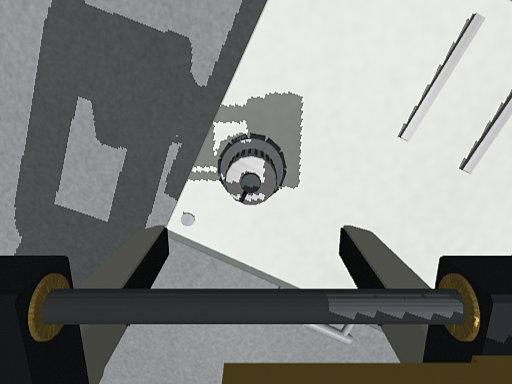

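```bash
python3 -m pendant '[{"translation":[18,-2,0],"twist":[-0.012,0.011,0],"grip":1},{"translation":[0,0,0],"twist":[0,0,0],"grip":1},{"translation":[0,0,25],"twist":[0,0,0],"grip":1},{"translation":[0,0,25],"twist":[0,0,0],"grip":1},{"translation":[0,0,20],"twist":[0,0,0],"grip":1},{"translation":[0,0,10],"twist":[0,0,0],"grip":1},{"translation":[0,0,0],"twist":[0,0,0],"grip":1},{"translation":[0,0,0],"twist":[0,0,0],"grip":1},{"translation":[0,0,0],"twist":[0,0,0],"grip":1},{"translation":[0,0,0],"twist":[0,0,0],"grip":1}]'
python3 -c "
from h import *
to(.6755,.060,.119)"
```

```text
t: 3.15
tool_pos: [0.6742, 0.0497, 0.1314]
orientation: [3.098, 0.505, 0.009]
force: [-0.2, -0.3, 0.4]
opening: 0.0929
t 3.1 pos [0.6742 0.0497 0.1314] yaw 0.323 tilt [ 0.006 -0.002] q6 1.25 open 0.0929 F [-0.2 -0.3  0.4]
 shift after twist [ 4.4 -9.4 12.4] twist z 0.000
```

```bash
python3 -m pendant '[{"translation":[4,-9,0],"twist":[0,0,0],"grip":1},{"translation":[0,0,0],"twist":[0,0,0],"grip":1},{"translation":[0,0,5],"twist":[0,0,0],"grip":1},{"translation":[0,0,5],"twist":[0,0,0],"grip":1},{"translation":[0,0,2],"twist":[0,0,0],"grip":1},{"translation":[0,0,0],"twist":[0,0,0],"grip":1},{"translation":[0,0,0],"twist":[0,0,0],"grip":1},{"translation":[0,0,0],"twist":[0,0,0],"grip":1},{"translation":[0,0,0],"twist":[0,0,0],"grip":1},{"translation":[0,0,0],"twist":[0,0,0],"grip":1}]'
python3 -c "
from h import *
to(.6755,.060,.119)"
```

```text
t: 4.15
tool_pos: [0.6764, 0.0609, 0.1202]
orientation: [3.098, 0.506, 0.013]
force: [-0.1, -0.2, -0.1]
opening: 0.0931
t 4.2 pos [0.6764 0.0609 0.1202] yaw 0.324 tilt [ 0.009 -0.001] q6 1.26 open 0.0931 F [-0.1 -0.2 -0.1]
 shift after twist [-1.2  0.5  1.2] twist z 0.000
```

Good. Grip.

```bash
python3 -m pendant '[{"translation":[0,0,0],"twist":[0,0,0],"grip":-1},{"translation":[0,0,0],"twist":[0,0,0],"grip":-1},{"translation":[0,0,0],"twist":[0,0,0],"grip":-1},{"translation":[0,0,0],"twist":[0,0,0],"grip":-1},{"translation":[0,0,0],"twist":[0,0,0],"grip":-1},{"translation":[0,0,0],"twist":[0,0,0],"grip":-1},{"translation":[0,0,-3],"twist":[0,0,0],"grip":-1},{"translation":[0,0,-4],"twist":[0,0,0],"grip":-1},{"translation":[0,0,-4],"twist":[0,0,0],"grip":-1},{"translation":[0,0,-3],"twist":[0,0,0],"grip":-1}]' 50
python3 -c "
from h import *
to(.6755,.060,.119)"
```

```text
t: 5.15
tool_pos: [0.676, 0.0608, 0.1329]
orientation: [3.098, 0.506, 0.012]
force: [5.4, -0.2, -10.4]
opening: 0.0353
t 5.2 pos [0.676  0.0608 0.1329] yaw 0.324 tilt [ 0.008 -0.002] q6 1.26 open 0.0353 F [  5.4  -0.2 -10.4]
 shift after twist [-0.8  0.5 13.9] twist z 0.000
```

```bash
python3 -m pendant '[{"translation":[0,0,-0.5],"twist":[0,0,-0.1],"grip":-1},{"translation":[0,0,0],"twist":[0,0,-0.12],"grip":-1},{"translation":[0,0,0],"twist":[0,0,-0.12],"grip":-1},{"translation":[0,0,0],"twist":[0,0,-0.12],"grip":-1},{"translation":[0,0,0],"twist":[0,0,-0.12],"grip":-1},{"translation":[0,0,0],"twist":[0,0,-0.12],"grip":-1},{"translation":[0,0,0],"twist":[0,0,-0.12],"grip":-1},{"translation":[0,0,0],"twist":[0,0,-0.12],"grip":-1},{"translation":[0,0,0],"twist":[0,0,0],"grip":-1},{"translation":[0,0,0],"twist":[0,0,0],"grip":-1}]'
python3 -c "
from h import *
to(.6755,.060,.119)"
```

```text
t: 6.15
tool_pos: [0.675, 0.0591, 0.135]
orientation: [2.506, 1.889, 0.004]
force: [3.5, 0.0, -4.7]
opening: 0.0353
t 6.2 pos [0.675  0.0591 0.135 ] yaw 1.292 tilt [ 0.004 -0.002] q6 0.29 open 0.0353 F [ 3.5  0.  -4.7]
 shift after twist [ 1.1  0.2 16. ] twist z 0.000
```

```bash
python3 -m pendant '[{"translation":[0,0,3],"twist":[0,0,0],"grip":-1},{"translation":[0,0,2],"twist":[0,0,0],"grip":-1},{"translation":[0,0,1],"twist":[0,0,0],"grip":-1},{"translation":[0,0,0],"twist":[0,0,0],"grip":0},{"translation":[0,0,0],"twist":[0,0,0],"grip":1},{"translation":[0,0,0],"twist":[0,0,0],"grip":1},{"translation":[0,0,0],"twist":[0,0,0],"grip":1},{"translation":[0,0,-30],"twist":[0,0,0],"grip":1},{"translation":[0,0,-50],"twist":[0,0,0],"grip":1},{"translation":[0,0,-20],"twist":[0,0,0],"grip":1}]'
python3 -c "
from h import *
ci,im,d=look('wrist','w2.png'); P=pts(ci,d)
z=P[...,2][(d>0)&(np.hypot(P[...,0]-.676,P[...,1]-.06)<.02)]; print(np.histogram(z,np.arange(.1,.19,.004)))
to(.527,-.053,.23,1.455)"
```

```text
t: 7.15
tool_pos: [0.6716, 0.0596, 0.2324]
orientation: [-2.52, -1.874, 0.006]
force: [0.4, 0.9, 0.6]
opening: 0.0868
(array([   0,    0,    0,    0,    0,  161,   35,   33,   40,   33,   47,
         49,   58,   88, 1358,  139,  140,    0,    0,    0,    0,    0]), array([0.1  , 0.104, 0.108, 0.112, 0.116, 0.12 , 0.124, 0.128, 0.132,
       0.136, 0.14 , 0.144, 0.148, 0.152, 0.156, 0.16 , 0.164, 0.168,
       0.172, 0.176, 0.18 , 0.184, 0.188]))
t 7.2 pos [0.6723 0.0596 0.2343] yaw 1.279 tilt [-0.001 -0.002] q6 0.31 open 0.0899 F [0.8 0.2 2.7]
 shift after twist [-128.7 -131.3    4.7] twist z -0.176
```

View pics/w2.png

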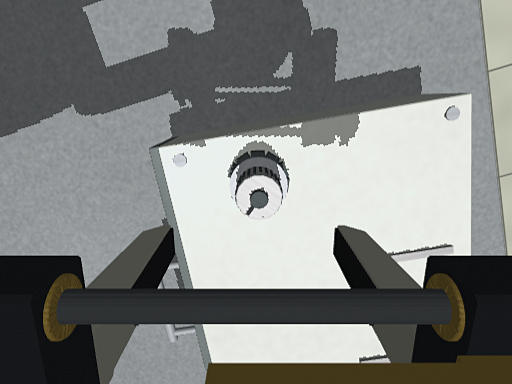

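Collar is held up (top at 0.159). Go to the handle.

```bash
python3 -m pendant '[{"translation":[0,0,0],"twist":[0,0,-0.09],"grip":1},{"translation":[0,0,0],"twist":[0,0,-0.09],"grip":1},{"translation":[-33,-33,0],"twist":[0,0,0],"grip":1},{"translation":[-33,-33,0],"twist":[0,0,0],"grip":1},{"translation":[-33,-33,0],"twist":[0,0,0],"grip":1},{"translation":[-28,-28,0],"twist":[0,0,0],"grip":1},{"translation":[-8,-10,0],"twist":[0,0,0],"grip":1},{"translation":[0,0,0],"twist":[0,0,0],"grip":0.2},{"translation":[0,0,0],"twist":[0,0,0],"grip":0.2},{"translation":[0,0,0],"twist":[0,0,0],"grip":0.2}]'
python3 -c "
from h import *
to(.527,-.053,.23,1.455)
ci,im,d=look('wrist','w3.png'); P=pts(ci,d)
m=(d>0)&(P[...,2]>.066)&(P[...,2]<.078)&(abs(P[...,0]-.525)<.03)&(abs(P[...,1]+.05)<.08)
q=P[m].astype(np.float32);r=cv2.minAreaRect(q[:,:2]);print(len(q),r,np.median(q,0))
for y in np.arange(-.1,.0,.01):
  k=abs(q[:,1]-y)<.005
  if k.any(): print(round(y,3),q[k,0].mean(),q[k,0].min(),q[k,0].max())
"
```

```text
t: 8.2
tool_pos: [0.5166, -0.0621, 0.2261]
orientation: [-2.331, -2.099, 0.009]
force: [0.3, 0.7, -0.0]
opening: 0.0736
t 8.2 pos [ 0.5166 -0.0621  0.2261] yaw 1.466 tilt [-0.007 -0.   ] q6 -0.11 open 0.0736 F [ 0.3  0.7 -0. ]
 shift after twist [10.2  9.3 -3.9] twist z 0.011Traceback (most recent call last):
  File "<string>", line 6, in <module>
    q=P[m].astype(np.float32);r=cv2.minAreaRect(q[:,:2]);print(len(q),r,np.median(q,0))
                                ~~~~~~~~~~~~~~~^^^^^^^^^
cv2.error: OpenCV(4.12.0) /io/opencv/modules/imgproc/src/convhull.cpp:143: error: (-215:Assertion failed) total >= 0 && (depth == CV_32F || depth == CV_32S) in function 'convexHull'
```

View pics/w3.png

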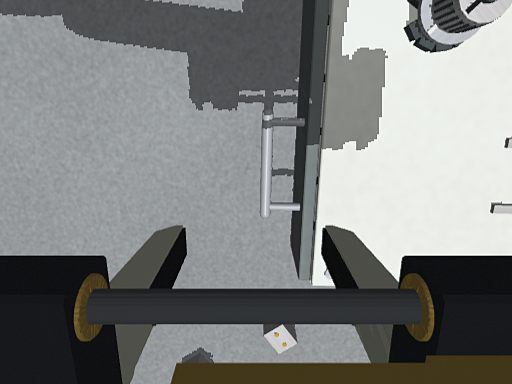

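```bash
python3 -c "
from h import *
ci,im,d=look('side','s1.png'); P=pts(ci,d)
m=(d>0)&(P[...,2]>.06)&(P[...,2]<.08)&(P[...,0]>.48)&(P[...,0]<.56)&(abs(P[...,1]+.05)<.09)
q=P[m].astype(np.float32);print(len(q),q.round(3)[:30].tolist())
"
```

```text
163 [[0.5580000281333923, -0.012000000104308128, 0.07199999690055847], [0.5289999842643738, -0.003000000026077032, 0.0729999989271164], [0.531000018119812, -0.007000000216066837, 0.07599999755620956], [0.5360000133514404, -0.004000000189989805, 0.07100000232458115], [0.5460000038146973, -0.013000000268220901, 0.07400000095367432], [0.5509999990463257, -0.010999999940395355, 0.07000000029802322], [0.5559999942779541, -0.008999999612569809, 0.06599999964237213], [0.5559999942779541, -0.01600000075995922, 0.0729999989271164], [0.5580000281333923, -0.01899999938905239, 0.07400000095367432], [0.5289999842643738, -0.003000000026077032, 0.0689999982714653], [0.5299999713897705, -0.007000000216066837, 0.07199999690055847], [0.5329999923706055, -0.009999999776482582, 0.0729999989271164], [0.5360000133514404, -0.012000000104308128, 0.0729999989271164], [0.5389999747276306, -0.012000000104308128, 0.07199999690055847], [0.5440000295639038, -0.010999999940395355, 0.0689999982714653], [0.5450000166893005, -0.014999999664723873, 0.07199999690055847], [0.5509999990463257, -0.012000000104308128, 0.06
[... 170 characters left out ...]
 -0.00800000037997961, 0.07000000029802322], [0.5289999842643738, -0.008999999612569809, 0.0689999982714653], [0.5329999923706055, -0.008999999612569809, 0.06700000166893005], [0.5339999794960022, -0.014000000432133675, 0.07100000232458115], [0.5370000004768372, -0.017000000923871994, 0.0729999989271164], [0.5419999957084656, -0.014000000432133675, 0.06800000369548798], [0.5450000166893005, -0.014000000432133675, 0.06599999964237213], [0.5490000247955322, -0.014999999664723873, 0.06599999964237213], [0.5270000100135803, -0.014000000432133675, 0.07000000029802322], [0.5289999842643738, -0.01600000075995922, 0.07100000232458115], [0.5320000052452087, -0.01899999938905239, 0.07199999690055847]]
```

```bash
cat >> h.py <<'E'
def ray(ci,u,v,z):
    f=192/np.tan(np.radians(ci['vertical_fov'])/2); T=np.array(ci['cam_to_world'])
    r=T[:3,:3]@[(u-ci['cx'])/f,-(v-ci['cy'])/f,-1]; o=T[:3,3]; return o+r*(z-o[2])/r[2]
E
python3 -c "
from h import *
ci,im,d=look('wrist'); a=ray(ci,268,113,.072);b=ray(ci,265,216,.072);print(a,b,(a+b)/2, d[160:170,260:272][::3,::3])
to(.527,-.053,.068,1.455)
"
```

```text
[ 0.53509495 -0.00317456  0.072     ] [ 0.52254578 -0.10512298  0.072     ] [ 0.52882036 -0.05414877  0.072     ] [[0.3970939  0.32192045 0.32250372 0.32334608]
 [0.3970966  0.32399336 0.3225556  0.32442984]
 [0.3992451  0.32524908 0.32412332 0.32388696]
 [0.40059197 0.32457384 0.32476157 0.32531786]]
t 8.3 pos [ 0.5166 -0.0619  0.2261] yaw 1.467 tilt [-0.008 -0.   ] q6 -0.11 open 0.0615 F [ 0.6  0.5 -0.1]
 shift after twist [ 10.3  10.5 158. ] twist z 0.012
```

```bash
python3 -m pendant '[{"translation":[9,11,0],"twist":[0,0,0.01],"grip":-0.48},{"translation":[0,0,0],"twist":[0,0,0],"grip":-0.48},{"translation":[0,0,25],"twist":[0,0,0],"grip":-0.48},{"translation":[0,0,30],"twist":[0,0,0],"grip":-0.48},{"translation":[0,0,30],"twist":[0,0,0],"grip":-0.48},{"translation":[0,0,20],"twist":[0,0,0],"grip":-0.48},{"translation":[0,0,5],"twist":[0,0,0],"grip":-0.48},{"translation":[0,0,0],"twist":[0,0,0],"grip":-0.48},{"translation":[0,0,0],"twist":[0,0,0],"grip":-0.48},{"translation":[0,0,0],"twist":[0,0,0],"grip":-0.48}]' 30
python3 -c "
from h import *
to(.528,-.0536,.053,1.455)"
```

```text
t: 9.35
tool_pos: [0.531, -0.0526, 0.1154]
orientation: [-2.334, -2.1, 0.007]
force: [0.1, -0.1, -0.3]
opening: 0.024
t 9.3 pos [ 0.531  -0.0526  0.1154] yaw 1.465 tilt [-0.005 -0.002] q6 -0.09 open 0.0240 F [ 0.1 -0.1 -0.3]
 shift after twist [-1.2 -2.5 62.4] twist z 0.010
```

```bash
python3 -m pendant '[{"translation":[-1,-3,0],"twist":[0,0,0.01],"grip":-0.48},{"translation":[0,0,15],"twist":[0,0,0],"grip":-0.48},{"translation":[0,0,20],"twist":[0,0,0],"grip":-0.48},{"translation":[0,0,18],"twist":[0,0,0],"grip":-0.48},{"translation":[0,0,8],"twist":[0,0,0],"grip":-0.48},{"translation":[0,0,0],"twist":[0,0,0],"grip":-0.48},{"translation":[0,0,0],"twist":[0,0,0],"grip":-1},{"translation":[0,0,0],"twist":[0,0,0],"grip":-1},{"translation":[0,0,0],"twist":[0,0,0],"grip":-1},{"translation":[0,0,0],"twist":[0,0,0],"grip":-1}]' 30
python3 -c "
from h import *
to(.423,-.041,.053,1.455)"
```

```text
t: 10.35
tool_pos: [0.5287, -0.0541, 0.0548]
orientation: [2.346, 2.087, -0.004]
force: [1.9, -0.6, -7.2]
opening: 0.0102
t 10.3 pos [ 0.5287 -0.0541  0.0548] yaw 1.454 tilt [-0.001 -0.003] q6 -0.08 open 0.0102 F [ 1.9 -0.6 -7.2]
 shift after twist [   0.8 -106.5    1.8] twist z -0.001
```

```bash
python3 -m pendant '[{"translation":[0,-8,0],"twist":[0,0,0],"grip":-1},{"translation":[0,-15,0],"twist":[0,0,0],"grip":-1},{"translation":[0,-15,0],"twist":[0,0,0],"grip":-1},{"translation":[0,-15,0],"twist":[0,0,0],"grip":-1},{"translation":[0,-15,0],"twist":[0,0,0],"grip":-1},{"translation":[0,-15,0],"twist":[0,0,0],"grip":-1},{"translation":[0,-12,0],"twist":[0,0,0],"grip":-1},{"translation":[0,-6,0],"twist":[0,0,0],"grip":-1},{"translation":[0,-4,0],"twist":[0,0,0],"grip":-1},{"translation":[0,-3,0],"twist":[0,0,0],"grip":-1}]'
python3 -c "
from h import *
to(.423,-.041,.053,1.455)"
```

```text
t: 11.35
tool_pos: [0.4246, -0.0413, 0.055]
orientation: [2.333, 2.074, 0.022]
force: [27.5, -3.1, -35.0]
opening: 0.0104
t 11.3 pos [ 0.4246 -0.0413  0.055 ] yaw 1.453 tilt [ 0.024 -0.005] q6 -0.10 open 0.0104 F [ 27.5  -3.1 -35. ]
 shift after twist [ 0.1 -1.6  2. ] twist z -0.002
```

At the stop. Release, rise, and look.

```bash
python3 -m pendant '[{"translation":[0,1,0],"twist":[0,0,0],"grip":-1},{"translation":[0,0,0],"twist":[0,0,0],"grip":-0.5},{"translation":[0,0,0],"twist":[0,0,0],"grip":-0.5},{"translation":[0,0,0],"twist":[0,0,0],"grip":-0.5},{"translation":[0,0,-15],"twist":[0,0,0],"grip":-0.5},{"translation":[0,0,-25],"twist":[0,0,0],"grip":-0.5},{"translation":[0,0,-45],"twist":[0,0,0],"grip":-0.5},{"translation":[0,0,-50],"twist":[0,0,0],"grip":1},{"translation":[0,0,-50],"twist":[0,0,0],"grip":1},{"translation":[0,0,-20],"twist":[0,0,0],"grip":1}]'
python3 -c "
from h import *
to(.45,-.1,.25,1.455)
look('wrist','w4.png')
ci,im,d=look('scene','s2.png');np.savez('/tmp/sc2',d=d,im=im,**ci)
"
```

```text
t: 12.35
tool_pos: [0.4187, -0.04, 0.266]
orientation: [2.336, 2.076, 0.018]
force: [0.2, -1.1, 0.7]
opening: 0.0427
t 12.3 pos [ 0.4187 -0.04    0.266 ] yaw 1.453 tilt [ 0.02  -0.004] q6 -0.10 open 0.0427 F [ 0.2 -1.1  0.7]
 shift after twist [-55.9  37.7  16.9] twist z -0.002
```

View pics/w4.png

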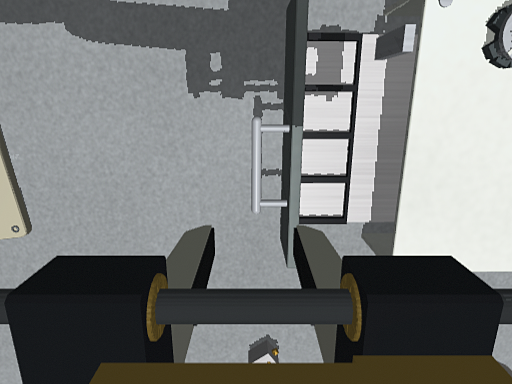

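View pics/s2.png

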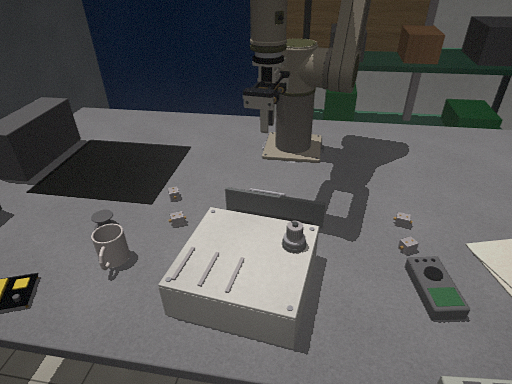

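Tray is out: pockets at columns 303–350 with dividers at rows about 35, 88, 130, 181 and 220, handle bar (256,165), catch plate (395,42). Modules unmoved.

```bash
python3 -c "
from h import *
im=cv2.imread('pics/w4.png'); ci=robot.camera_info('wrist')
g=im.sum(2)/3; print(g[20:235,325].astype(int).tolist()); print(g[155,290:375].astype(int).tolist())
o=np.array([.577,-.029]); c,s=np.cos(-.116),np.sin(-.116)
B=lambda p:((np.array([[c,s],[-s,c]])@(p[:2]-o))*1000).round(1)
for u,v,z in [(325,36,.024),(325,88,.024),(325,130,.024),(325,181,.024),(322,220,.024),(303,155,.024),(350,155,.024),(256,118,.07),(256,211,.07)]: p=ray(ci,u,v,z);print(u,v,p.round(4),B(p))
"
```

```text
[149, 151, 152, 157, 110, 64, 73, 78, 81, 81, 80, 82, 60, 30, 26, 28, 28, 28, 29, 24, 0, 104, 128, 122, 121, 122, 122, 123, 120, 119, 121, 119, 119, 122, 120, 121, 121, 121, 121, 122, 121, 119, 121, 122, 123, 122, 118, 117, 120, 123, 122, 122, 118, 121, 121, 120, 119, 120, 119, 120, 120, 120, 123, 131, 87, 15, 24, 26, 27, 26, 17, 82, 118, 119, 108, 201, 241, 236, 239, 240, 235, 228, 225, 224, 221, 221, 221, 220, 216, 217, 219, 219, 218, 219, 218, 218, 218, 219, 222, 223, 222, 223, 220, 220, 222, 221, 220, 221, 230, 170, 108, 87, 42, 41, 48, 47, 45, 37, 62, 194, 229, 223, 221, 221, 219, 217, 218, 220, 219, 218, 218, 218, 221, 221, 220, 221, 222, 220, 219, 220, 222, 221, 219, 220, 219, 218, 217, 220, 220, 218, 215, 217, 219, 231, 175, 67, 13, 36, 48, 49, 47, 38, 61, 193, 231, 226, 222, 218, 217, 220, 222, 221, 221, 222, 222, 219, 216, 216, 219, 220, 222, 224, 222, 221, 221, 225, 223, 217, 218, 221, 223, 222, 223, 233, 171, 104, 78, 11, 26, 43, 48, 46, 42, 28, 136, 165, 157, 155, 152, 152, 155, 154, 156, 161, 164]
[30, 111, 134, 136, 134, 134, 133, 132, 131, 131, 125, 86, 239, 230, 226, 225, 225, 225, 225, 224, 224, 224, 224, 224, 224, 223, 223, 223, 223, 223, 223, 223, 222, 222, 222, 221, 221, 221, 221, 221, 220, 221, 220, 220, 219, 219, 220, 219, 218, 219, 218, 218, 217, 218, 217, 222, 241, 78, 0, 29, 40, 25, 122, 226, 219, 216, 214, 213, 214, 212, 212, 212, 213, 212, 212, 212, 211, 212, 211, 211, 211, 211, 210, 211, 211]
325 36 [0.5212 0.0903 0.024 ] [-69.2 112. ]
325 88 [0.5179 0.034  0.024 ] [-66.   55.7]
325 130 [ 0.5149 -0.0149  0.024 ] [-63.3   6.8]
325 181 [ 0.5111 -0.079   0.024 ] [-59.7 -57.3]
322 220 [ 0.504  -0.1313  0.024 ] [ -60.6 -110. ]
303 155 [ 0.4858 -0.0423  0.024 ] [-89.  -23.8]
350 155 [ 0.5442 -0.0495  0.024 ] [-30.2 -24.1]
256 118 [0.432 0.012 0.07 ] [-148.8   23.9]
256 211 [ 0.4199 -0.092   0.07  ] [-148.8  -80.8]
```

```bash
cat >> h.py <<'E'
_to=to
def to(x,y,z=None,yaw=None):
    _to(x,y,z,yaw); m=R.from_rotvec(st()['orientation']).as_matrix(); d=m.T@np.array([-m[0,2],-m[1,2],0])
    print(' level twist x %.3f y %.3f'%(-d[1],d[0]))
def mods(cam='wrist',zlo=.009,zhi=.036,fn=None):
    ci,im,d=look(cam,fn); P=pts(ci,d); m=((d>0.2)&(P[...,2]>zlo)&(P[...,2]<zhi)&(P[...,0]>.2)).astype(np.uint8)
    k,l,s,c=cv2.connectedComponentsWithStats(m)
    for i in range(1,k):
        q=P[l==i]
        if s[i,4]<150: continue
        r=cv2.minAreaRect(q[:,:2].astype(np.float32)); b=cv2.boxPoints(r)
        e=[b[1]-b[0],b[2]-b[1]]; e=max(e,key=np.linalg.norm); a=np.arctan2(e[1],e[0])
        if max(r[1])<.075: print('mod px',c[i].round(),'n',s[i,4],'ctr',np.round(r[0],4),'size',np.round(sorted(r[1]),4),'long-axis yaw %.3f'%((a+np.pi/2)%np.pi-np.pi/2),'ztop',np.percentile(q[:,2],95).round(4))
E
python3 -m pendant '[{"translation":[-40,2,5],"twist":[0.02,0,0],"grip":1},{"translation":[-45,3,7],"twist":[0,0,0],"grip":1},{"translation":[-45,3,7],"twist":[0,0,0],"grip":1},{"translation":[-45,3,7],"twist":[0,0,0],"grip":1},{"translation":[-45,3,7],"twist":[0,0,0],"grip":1},{"translation":[-45,3,7],"twist":[0,0,0],"grip":1},{"translation":[-35,3,7],"twist":[0,0,0],"grip":1},{"translation":[-15,0,5],"twist":[0,0,0],"grip":1},{"translation":[0,0,0],"twist":[0,0,0],"grip":1},{"translation":[0,0,0],"twist":[0,0,0],"grip":1}]' 25
python3 -c "
from h import *
mods(fn='w5.png'); to(.403,-.346,.2)"
```

```text
t: 13.45
tool_pos: [0.3995, -0.3636, 0.2012]
orientation: [-2.336, -2.087, -0.002]
force: [-0.0, 0.4, -1.3]
opening: 0.0926
mod px [372.  86.] n 1540 ctr [ 0.5253 -0.2908] size [0.0303 0.0502] long-axis yaw -1.059 ztop 0.0309
mod px [255. 156.] n 1173 ctr [ 0.4017 -0.347 ] size [0.0302 0.0499] long-axis yaw 0.497 ztop 0.0308
mod px [498. 178.] n 999 ctr [ 0.6606 -0.402 ] size [0.022  0.0675] long-axis yaw 1.422 ztop 0.0346
t 13.5 pos [ 0.3995 -0.3633  0.2012] yaw 1.459 tilt [-0.006  0.008] q6 -0.72 open 0.0934 F [-0.3 -0.1 -0.2]
 shift after twist [17.5  1.6  1.3] twist z 0.000
 level twist x -0.006 y -0.007
```

View pics/w5.png

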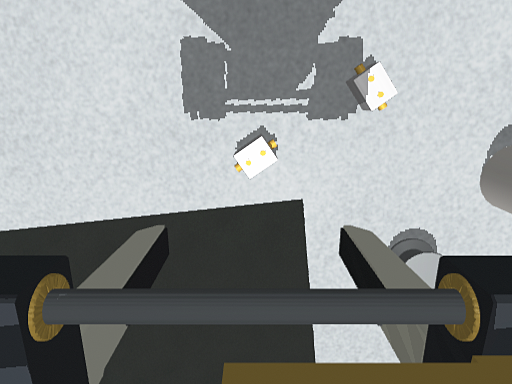

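```bash
python3 -m pendant '[{"translation":[0,0,0],"twist":[-0.006,-0.007,0.1],"grip":1},{"translation":[0,0,0],"twist":[0,0,0.14],"grip":1},{"translation":[0,0,0],"twist":[0,0,0.14],"grip":1},{"translation":[0,0,0],"twist":[0,0,0.14],"grip":1},{"translation":[0,0,0],"twist":[0,0,0.14],"grip":1},{"translation":[0,0,0],"twist":[0,0,0.14],"grip":1},{"translation":[0,0,0],"twist":[0,0,0.14],"grip":1},{"translation":[0,0,0],"twist":[0,0,0.02],"grip":0.4},{"translation":[0,0,0],"twist":[0,0,0],"grip":0.4},{"translation":[0,0,0],"twist":[0,0,0],"grip":0.4}]'
python3 -c "
from h import *
to(.4017,-.347,.011,.497)"
```

```text
t: 14.5
tool_pos: [0.4042, -0.3513, 0.2043]
orientation: [3.048, 0.749, 0.005]
force: [-0.6, -0.5, 0.3]
opening: 0.0734
t 14.5 pos [ 0.4042 -0.3513  0.2043] yaw 0.482 tilt [ 0.003 -0.002] q6 0.28 open 0.0734 F [-0.6 -0.5  0.3]
 shift after twist [ -0.6  -5.6 193.3] twist z -0.015
 level twist x 0.003 y -0.002
```

```bash
python3 -m pendant '[{"translation":[0,-6,0],"twist":[0,0,-0.015],"grip":0.4},{"translation":[0,0,30],"twist":[0,0,0],"grip":0.4},{"translation":[0,0,35],"twist":[0,0,0],"grip":0.4},{"translation":[0,0,35],"twist":[0,0,0],"grip":0.4},{"translation":[0,0,35],"twist":[0,0,0],"grip":0.4},{"translation":[0,0,15],"twist":[0,0,0],"grip":0.4},{"translation":[0,0,0],"twist":[0,0,0],"grip":0.4},{"translation":[0,0,0],"twist":[0,0,0],"grip":0.4},{"translation":[0,0,0],"twist":[0,0,0],"grip":0.4},{"translation":[0,0,0],"twist":[0,0,0],"grip":0.4}]'
python3 -c "
from h import *
to(.4017,-.347,.011,.497)"
```

```text
t: 15.5
tool_pos: [0.4034, -0.3456, 0.0545]
orientation: [3.028, 0.804, 0.011]
force: [-0.8, 0.3, 0.1]
opening: 0.0649
t 15.5 pos [ 0.4034 -0.3456  0.0545] yaw 0.519 tilt [ 0.009 -0.007] q6 0.25 open 0.0649 F [-0.8  0.3  0.1]
 shift after twist [-2.4  0.  43.5] twist z 0.022
 level twist x 0.010 y -0.004
```

```bash
python3 -m pendant '[{"translation":[-2,0,0],"twist":[0.01,-0.004,0.02],"grip":0.4},{"translation":[0,0,15],"twist":[0,0,0],"grip":0.4},{"translation":[0,0,15],"twist":[0,0,0],"grip":0.4},{"translation":[0,0,10],"twist":[0,0,0],"grip":0.4},{"translation":[0,0,3],"twist":[0,0,0],"grip":0.4},{"translation":[0,0,0],"twist":[0,0,0],"grip":-1},{"translation":[0,0,0],"twist":[0,0,0],"grip":-1},{"translation":[0,0,0],"twist":[0,0,0],"grip":-1},{"translation":[0,0,0],"twist":[0,0,0],"grip":-1},{"translation":[0,0,0],"twist":[0,0,0],"grip":-1}]' 30
python3 -c "
from h import *
to(.4998,-.1045,.15,-.116)"
```

```text
t: 16.5
tool_pos: [0.4027, -0.3479, 0.0099]
orientation: [3.043, 0.773, 0.002]
force: [-0.1, -0.6, -0.3]
opening: 0.0297
t 16.5 pos [ 0.4027 -0.3479  0.0099] yaw 0.497 tilt [ 0.002 -0.002] q6 0.26 open 0.0297 F [-0.1 -0.6 -0.3]
 shift after twist [  68.6 -252.8 -140.4] twist z 0.613
 level twist x 0.003 y -0.001
```

```bash
python3 -m pendant '[{"translation":[0,0,-20],"twist":[0,0,0],"grip":-1},{"translation":[0,0,-40],"twist":[0,0,0],"grip":-1},{"translation":[0,0,-40],"twist":[0,0,0],"grip":-1},{"translation":[0,0,-40],"twist":[0,0,0],"grip":-1},{"translation":[0,0,0],"twist":[0,0,0.12],"grip":-1},{"translation":[0,0,0],"twist":[0,0,0.12],"grip":-1},{"translation":[0,0,0],"twist":[0,0,0.12],"grip":-1},{"translation":[0,0,0],"twist":[0,0,0.12],"grip":-1},{"translation":[0,0,0],"twist":[0,0,0.12],"grip":-1},{"translation":[0,0,0],"twist":[0,0,0],"grip":-1}]'
python3 -c "
from h import *
to(.4998,-.1045,.15,-.116)"
```

```text
t: 17.5
tool_pos: [0.4024, -0.3476, 0.1582]
orientation: [3.131, -0.196, 0.008]
force: [0.2, 0.2, -1.2]
opening: 0.03
t 17.5 pos [ 0.4024 -0.3476  0.1582] yaw -0.125 tilt [ 0.005 -0.004] q6 0.89 open 0.0300 F [ 0.2  0.2 -1.2]
 shift after twist [  68.5 -252.7    7.6] twist z -0.009
 level twist x 0.004 y -0.005
```

```bash
python3 -m pendant '[{"translation":[8,-30,0],"twist":[0.004,-0.005,-0.009],"grip":-1},{"translation":[11,-42,0],"twist":[0,0,0],"grip":-1},{"translation":[11,-42,0],"twist":[0,0,0],"grip":-1},{"translation":[11,-42,0],"twist":[0,0,0],"grip":-1},{"translation":[11,-42,0],"twist":[0,0,0],"grip":-1},{"translation":[10,-33,0],"twist":[0,0,0],"grip":-1},{"translation":[5,-15,0],"twist":[0,0,0],"grip":-1},{"translation":[0,0,0],"twist":[0,0,0],"grip":-1},{"translation":[0,0,0],"twist":[0,0,0],"grip":-1},{"translation":[0,0,0],"twist":[0,0,0],"grip":-1}]'
python3 -c "
from h import *
to(.4998,-.1045,.029,-.116)"
```

```text
t: 18.5
tool_pos: [0.4977, -0.1028, 0.1588]
orientation: [3.137, -0.129, 0.003]
force: [-0.1, 0.0, -1.1]
opening: 0.0297
t 18.5 pos [ 0.4977 -0.1028  0.1588] yaw -0.082 tilt [ 0.002 -0.002] q6 1.35 open 0.0297 F [-0.1  0.  -1.1]
 shift after twist [  2.    1.3 129.8] twist z 0.034
 level twist x 0.001 y -0.002
```

```bash
python3 -m pendant '[{"translation":[2,1,0],"twist":[0,0,0.034],"grip":-1},{"translation":[0,0,25],"twist":[0,0,0],"grip":-1},{"translation":[0,0,30],"twist":[0,0,0],"grip":-1},{"translation":[0,0,30],"twist":[0,0,0],"grip":-1},{"translation":[0,0,15],"twist":[0,0,0],"grip":-1},{"translation":[0,0,5],"twist":[0,0,0],"grip":-1},{"translation":[0,0,0],"twist":[0,0,0],"grip":-1},{"translation":[0,0,0],"twist":[0,0,0],"grip":-1},{"translation":[0,0,0],"twist":[0,0,0],"grip":-1},{"translation":[0,0,0],"twist":[0,0,0],"grip":-1}]'
python3 -c "
from h import *
to(.4998,-.1045,.0275,-.116)"
```

```text
t: 19.5
tool_pos: [0.5007, -0.1148, 0.0552]
orientation: [3.13, -0.193, 0.014]
force: [0.5, -0.4, -1.1]
opening: 0.0296
t 19.5 pos [ 0.5007 -0.1148  0.0552] yaw -0.123 tilt [ 0.009 -0.006] q6 1.37 open 0.0296 F [ 0.5 -0.4 -1.1]
 shift after twist [ -2.3 -10.3  27.6] twist z -0.007
 level twist x 0.005 y -0.009
```

```bash
python3 -m pendant '[{"translation":[-2,-10,0],"twist":[0.005,-0.009,-0.007],"grip":-1},{"translation":[0,0,0],"twist":[0,0,0],"grip":-1},{"translation":[0,0,10],"twist":[0,0,0],"grip":-1},{"translation":[0,0,10],"twist":[0,0,0],"grip":-1},{"translation":[0,0,7],"twist":[0,0,0],"grip":-1},{"translation":[0,0,0],"twist":[0,0,0],"grip":-1},{"translation":[0,0,0],"twist":[0,0,0],"grip":-1},{"translation":[0,0,0],"twist":[0,0,0],"grip":-1},{"translation":[0,0,0],"twist":[0,0,0],"grip":-1},{"translation":[0,0,0],"twist":[0,0,0],"grip":-1}]'
python3 -c "
from h import *
to(.4998,-.1045,.0275,-.116)"
```

```text
t: 20.5
tool_pos: [0.5007, -0.1036, 0.0267]
orientation: [-3.136, 0.18, -0.002]
force: [0.4, -0.1, -1.7]
opening: 0.0298
t 20.5 pos [ 0.5007 -0.1036  0.0267] yaw -0.115 tilt [0.001 0.   ] q6 1.38 open 0.0298 F [ 0.4 -0.1 -1.7]
 shift after twist [-0.8  1.  -0.8] twist z 0.001
 level twist x -0.000 y -0.001
```

```bash
python3 -m pendant '[{"translation":[0,0,0],"twist":[0,0,0],"grip":-0.1},{"translation":[0,0,0],"twist":[0,0,0],"grip":-0.1},{"translation":[0,0,0],"twist":[0,0,0],"grip":-0.1},{"translation":[0,0,-15],"twist":[0,0,0],"grip":-0.1},{"translation":[0,0,-35],"twist":[0,0,0],"grip":-0.1},{"translation":[0,0,-45],"twist":[0,0,0],"grip":0.4},{"translation":[0,0,-45],"twist":[0,0,0],"grip":0.4},{"translation":[0,0,-25],"twist":[0,0,0],"grip":0.4},{"translation":[0,0,0],"twist":[0,0,0],"grip":0.4},{"translation":[0,0,0],"twist":[0,0,0],"grip":0.4}]'
python3 -c "
from h import *
mods(zhi=.05); to(.5253,-.2908,.17,-1.059)"
```

```text
t: 21.5
tool_pos: [0.5005, -0.1036, 0.2055]
orientation: [3.135, -0.18, 0.009]
force: [-0.1, -1.0, -0.9]
opening: 0.0653
mod px [427. 127.] n 1492 ctr [ 0.5262 -0.2908] size [0.031  0.0504] long-axis yaw -1.056 ztop 0.0308
t 21.6 pos [ 0.5006 -0.1037  0.2055] yaw -0.115 tilt [ 0.006 -0.001] q6 1.38 open 0.0648 F [ 0.7 -0.1  1.2]
 shift after twist [175.1  70.3  35.9] twist z 0.944
 level twist x 0.001 y -0.006
```

```bash
python3 -m pendant '[{"translation":[10,38,0],"twist":[0,0,0.09],"grip":0.4},{"translation":[17,43,0],"twist":[0,0,0.1],"grip":0.4},{"translation":[22,42,0],"twist":[0,0,0.1],"grip":0.4},{"translation":[22,34,0],"twist":[0,0,0.1],"grip":0.4},{"translation":[5,5,10],"twist":[0,0,0.14],"grip":0.4},{"translation":[0,0,10],"twist":[0,0,0.14],"grip":0.4},{"translation":[0,0,10],"twist":[0,0,0.14],"grip":0.4},{"translation":[0,0,0],"twist":[0,0,0.1],"grip":0.4},{"translation":[0,0,0],"twist":[0,0,0],"grip":0.4},{"translation":[0,0,0],"twist":[0,0,0],"grip":0.4}]'
python3 -c "
from h import *
to(.5258,-.2908,.05,-1.057)"
```

```text
t: 22.55
tool_pos: [0.5228, -0.2836, 0.1555]
orientation: [-2.71, 1.583, 0.035]
force: [0.2, 0.3, 0.4]
opening: 0.0652
t 22.6 pos [ 0.5228 -0.2836  0.1555] yaw -1.057 tilt [-0.017  0.014] q6 2.04 open 0.0652 F [0.2 0.3 0.4]
 shift after twist [9.900e+00 1.000e-01 1.053e+02] twist z -0.000
 level twist x 0.008 y 0.021
```

```bash
python3 -m pendant '[{"translation":[7,-1,0],"twist":[0.008,0.021,0],"grip":0.4},{"translation":[0,0,0],"twist":[0,0,0],"grip":0.4},{"translation":[0,0,25],"twist":[0,0,0],"grip":0.4},{"translation":[0,0,30],"twist":[0,0,0],"grip":0.4},{"translation":[0,0,30],"twist":[0,0,0],"grip":0.4},{"translation":[0,0,20],"twist":[0,0,0],"grip":0.4},{"translation":[0,0,0],"twist":[0,0,0],"grip":0.4},{"translation":[0,0,0],"twist":[0,0,0],"grip":0.4},{"translation":[0,0,0],"twist":[0,0,0],"grip":0.4},{"translation":[0,0,0],"twist":[0,0,0],"grip":0.4}]'
python3 -c "
from h import *
to(.5258,-.2908,.0105,-1.057)"
```

```text
t: 23.55
tool_pos: [0.5318, -0.2918, 0.0534]
orientation: [2.722, -1.565, 0.021]
force: [-0.7, -0.2, 0.7]
opening: 0.0652
t 23.6 pos [ 0.5318 -0.2918  0.0534] yaw -1.044 tilt [ 0.011 -0.008] q6 2.03 open 0.0652 F [-0.7 -0.2  0.7]
 shift after twist [-4.3  5.  42.8] twist z 0.013
 level twist x -0.005 y -0.012
```

```bash
python3 -m pendant '[{"translation":[-4,5,0],"twist":[-0.005,-0.012,0.013],"grip":0.4},{"translation":[0,0,15],"twist":[0,0,0],"grip":0.4},{"translation":[0,0,15],"twist":[0,0,0],"grip":0.4},{"translation":[0,0,10],"twist":[0,0,0],"grip":0.4},{"translation":[0,0,2],"twist":[0,0,0],"grip":0.4},{"translation":[0,0,0],"twist":[0,0,0],"grip":-1},{"translation":[0,0,0],"twist":[0,0,0],"grip":-1},{"translation":[0,0,0],"twist":[0,0,0],"grip":-1},{"translation":[0,0,0],"twist":[0,0,0],"grip":-1},{"translation":[0,0,0],"twist":[0,0,0],"grip":-1}]' 30
python3 -c "
from h import *
to(.5063,-.0489,.15,-.116)"
```

```text
t: 24.55
tool_pos: [0.5264, -0.2917, 0.01]
orientation: [-2.713, 1.585, -0.005]
force: [-0.9, 0.6, -0.8]
opening: 0.0298
t 24.6 pos [ 0.5264 -0.2917  0.01  ] yaw -1.057 tilt [ 0.003 -0.001] q6 2.04 open 0.0298 F [-0.9  0.6 -0.8]
 shift after twist [ -47.6 -238.7 -140.3] twist z -0.941
 level twist x -0.002 y -0.002
```

```bash
python3 -m pendant '[{"translation":[0,0,-20],"twist":[0,0,0],"grip":-1},{"translation":[0,0,-40],"twist":[0,0,0],"grip":-1},{"translation":[0,0,-40],"twist":[0,0,0],"grip":-1},{"translation":[0,0,-40],"twist":[0,0,-0.1],"grip":-1},{"translation":[0,0,0],"twist":[0,0,-0.14],"grip":-1},{"translation":[0,0,0],"twist":[0,0,-0.14],"grip":-1},{"translation":[0,0,0],"twist":[0,0,-0.14],"grip":-1},{"translation":[0,0,0],"twist":[0,0,-0.14],"grip":-1},{"translation":[0,0,0],"twist":[0,0,-0.14],"grip":-1},{"translation":[0,0,0],"twist":[0,0,-0.13],"grip":-1}]'
python3 -c "
from h import *
to(.5063,-.0489,.15,-.116)"
```

```text
t: 25.55
tool_pos: [0.5266, -0.2919, 0.1593]
orientation: [3.134, -0.146, 0.011]
force: [0.7, -0.7, -0.9]
opening: 0.0296
t 25.6 pos [ 0.5266 -0.2919  0.1593] yaw -0.093 tilt [ 0.007 -0.004] q6 1.07 open 0.0296 F [ 0.7 -0.7 -0.9]
 shift after twist [ -48.4 -239.     8.2] twist z 0.023
 level twist x 0.003 y -0.007
```

```bash
python3 -m pendant '[{"translation":[-6,-30,0],"twist":[0.003,-0.007,0.023],"grip":-1},{"translation":[-9,-43,0],"twist":[0,0,0],"grip":-1},{"translation":[-9,-43,0],"twist":[0,0,0],"grip":-1},{"translation":[-9,-43,0],"twist":[0,0,0],"grip":-1},{"translation":[-8,-40,0],"twist":[0,0,0],"grip":-1},{"translation":[-5,-25,0],"twist":[0,0,0],"grip":-1},{"translation":[-3,-12,0],"twist":[0,0,0],"grip":-1},{"translation":[0,0,0],"twist":[0,0,0],"grip":-1},{"translation":[0,0,0],"twist":[0,0,0],"grip":-1},{"translation":[0,0,0],"twist":[0,0,0],"grip":-1}]'
python3 -c "
from h import *
to(.5063,-.0489,.0275,-.116)
mods(zlo=.02,zhi=.05)"
```

```text
t: 26.55
tool_pos: [0.5033, -0.0472, 0.1612]
orientation: [3.134, -0.177, 0.009]
force: [0.3, 0.3, -0.8]
opening: 0.0295
t 26.6 pos [ 0.5033 -0.0472  0.1612] yaw -0.113 tilt [ 0.006 -0.003] q6 1.49 open 0.0295 F [ 0.3  0.3 -0.8]
 shift after twist [  2.4   1.  133.7] twist z 0.003
 level twist x 0.003 y -0.006
mod px [118. 107.] n 170 ctr [0.584 0.059] size [0.0013 0.01  ] long-axis yaw -0.158 ztop 0.0477
mod px [316. 179.] n 1731 ctr [ 0.5011 -0.1046] size [0.0305 0.0504] long-axis yaw -0.114 ztop 0.0466
```

```bash
python3 -m pendant '[{"translation":[3,0,0],"twist":[0.003,-0.006,0],"grip":-1},{"translation":[0,0,25],"twist":[0,0,0],"grip":-1},{"translation":[0,0,30],"twist":[0,0,0],"grip":-1},{"translation":[0,0,30],"twist":[0,0,0],"grip":-1},{"translation":[0,0,15],"twist":[0,0,0],"grip":-1},{"translation":[0,0,5],"twist":[0,0,0],"grip":-1},{"translation":[0,0,0],"twist":[0,0,0],"grip":-1},{"translation":[0,0,0],"twist":[0,0,0],"grip":-1},{"translation":[0,0,0],"twist":[0,0,0],"grip":-1},{"translation":[0,0,0],"twist":[0,0,0],"grip":-1}]'
python3 -c "
from h import *
to(.5063,-.0489,.0275,-.116)"
```

```text
t: 27.6
tool_pos: [0.5117, -0.0556, 0.0566]
orientation: [3.135, -0.193, 0.008]
force: [0.3, -1.2, -0.1]
opening: 0.0299
t 27.6 pos [ 0.5117 -0.0556  0.0566] yaw -0.123 tilt [ 0.005 -0.001] q6 1.49 open 0.0299 F [ 0.3 -1.2 -0.1]
 shift after twist [-6.3 -6.1 29.1] twist z -0.007
 level twist x 0.001 y -0.005
```

```bash
python3 -m pendant '[{"translation":[-6,-6,0],"twist":[0.001,-0.005,-0.007],"grip":-1},{"translation":[0,0,0],"twist":[0,0,0],"grip":-1},{"translation":[0,0,10],"twist":[0,0,0],"grip":-1},{"translation":[0,0,10],"twist":[0,0,0],"grip":-1},{"translation":[0,0,9],"twist":[0,0,0],"grip":-1},{"translation":[0,0,0],"twist":[0,0,0],"grip":-1},{"translation":[0,0,0],"twist":[0,0,0],"grip":-1},{"translation":[0,0,0],"twist":[0,0,0],"grip":-1},{"translation":[0,0,0],"twist":[0,0,0],"grip":-1},{"translation":[0,0,0],"twist":[0,0,0],"grip":-1}]'
python3 -c "
from h import *
to(.5063,-.0489,.0275,-.116)"
```

```text
t: 28.6
tool_pos: [0.507, -0.0483, 0.0263]
orientation: [-3.136, 0.18, -0.003]
force: [0.1, 0.6, -0.9]
opening: 0.0296
t 28.6 pos [ 0.507  -0.0483  0.0263] yaw -0.115 tilt [0.002 0.   ] q6 1.49 open 0.0296 F [ 0.1  0.6 -0.9]
 shift after twist [-0.6  0.7 -1.2] twist z 0.001
 level twist x -0.000 y -0.002
```

```bash
python3 -m pendant '[{"translation":[0,0,0],"twist":[0,0,0],"grip":-0.1},{"translation":[0,0,0],"twist":[0,0,0],"grip":-0.1},{"translation":[0,0,0],"twist":[0,0,0],"grip":-0.1},{"translation":[0,0,-15],"twist":[0,0,0],"grip":-0.1},{"translation":[0,0,-35],"twist":[0,0,0],"grip":-0.1},{"translation":[0,0,-45],"twist":[0,0,0],"grip":0.4},{"translation":[0,0,-45],"twist":[0,0,0],"grip":0.4},{"translation":[0,0,-45],"twist":[0,0,0],"grip":0.4},{"translation":[0,-30,0],"twist":[0,0,0],"grip":0.4},{"translation":[0,-45,0],"twist":[0,0,0],"grip":0.4}]'
python3 -m pendant '[{"translation":[-6,-46,0],"twist":[0,0,0],"grip":0.4},{"translation":[-6,-46,0],"twist":[0,0,0],"grip":0.4},{"translation":[-6,-46,0],"twist":[0,0,0],"grip":0.4},{"translation":[-6,-46,0],"twist":[0,0,0],"grip":0.4},{"translation":[-6,-46,0],"twist":[0,0,0],"grip":0.4},{"translation":[-6,-46,0],"twist":[0,0,0],"grip":0.4},{"translation":[-4,-25,0],"twist":[0,0,0],"grip":0.4},{"translation":[0,0,0],"twist":[0,0,0],"grip":0.4},{"translation":[0,0,0],"twist":[0,0,0],"grip":0.4},{"translation":[0,0,0],"twist":[0,0,0],"grip":0.4}]'
python3 -c "
from h import *
mods(fn='w6.png'); to(.537,.351,.15)"
```

```text
t: 29.6
tool_pos: [0.5148, 0.0239, 0.2269]
orientation: [3.135, -0.191, 0.011]
force: [0.4, 0.1, -1.5]
opening: 0.0649
t: 30.6
tool_pos: [0.5112, 0.3438, 0.2434]
orientation: [-3.131, 0.186, -0.036]
force: [0.3, -0.9, 0.1]
opening: 0.0652
mod px [456.  34.] n 959 ctr [0.6319 0.1104] size [0.0065 0.071 ] long-axis yaw -0.053 ztop 0.0346
mod px [246. 146.] n 929 ctr [0.5387 0.3505] size [0.03   0.0498] long-axis yaw -1.034 ztop 0.0308
mod px [255. 231.] n 884 ctr [0.4316 0.3525] size [0.0303 0.0497] long-axis yaw 1.322 ztop 0.0307
t 30.6 pos [0.5113 0.3436 0.2435] yaw -0.119 tilt [0.023 0.004] q6 2.20 open 0.0649 F [-0.2 -0.1 -0.1]
 shift after twist [22.5 -9.8 94.1] twist z 0.000
 level twist x -0.007 y -0.023
```

```bash
python3 -m pendant '[{"translation":[20,-7,0],"twist":[-0.007,-0.023,0],"grip":0.4},{"translation":[0,0,0],"twist":[0,0,-0.14],"grip":0.4},{"translation":[0,0,0],"twist":[0,0,-0.15],"grip":0.4},{"translation":[0,0,0],"twist":[0,0,-0.15],"grip":0.4},{"translation":[0,0,0],"twist":[0,0,-0.15],"grip":0.4},{"translation":[0,0,0],"twist":[0,0,-0.15],"grip":0.4},{"translation":[0,0,0],"twist":[0,0,-0.15],"grip":0.4},{"translation":[0,0,0],"twist":[0,0,-0.15],"grip":0.4},{"translation":[0,0,0],"twist":[0,0,-0.15],"grip":0.4},{"translation":[0,0,0],"twist":[0,0,-0.15],"grip":0.4}]'
python3 -m pendant '[{"translation":[0,0,0],"twist":[0,0,-0.15],"grip":0.4},{"translation":[0,0,0],"twist":[0,0,-0.15],"grip":0.4},{"translation":[0,0,0],"twist":[0,0,-0.15],"grip":0.4},{"translation":[0,0,15],"twist":[0,0,-0.15],"grip":0.4},{"translation":[0,0,25],"twist":[0,0,-0.15],"grip":0.4},{"translation":[0,0,25],"twist":[0,0,-0.1],"grip":0.4},{"translation":[0,0,20],"twist":[0,0,0],"grip":0.4},{"translation":[0,0,0],"twist":[0,0,0],"grip":0.4},{"translation":[0,0,0],"twist":[0,0,0],"grip":0.4},{"translation":[0,0,0],"twist":[0,0,0],"grip":0.4}]'
python3 -c "
from h import *
to(.5387,.3505,.05,2.107)"
```

```text
t: 31.65
tool_pos: [0.5362, 0.3315, 0.2449]
orientation: [2.571, 1.803, -0.009]
force: [-0.7, 0.1, -0.6]
opening: 0.0654
t: 32.65
tool_pos: [0.5415, 0.3165, 0.1637]
orientation: [1.597, 2.701, -0.004]
force: [-0.0, 0.0, 0.7]
opening: 0.065
t 32.6 pos [0.5415 0.3165 0.1637] yaw 2.074 tilt [ 0.002 -0.004] q6 -0.05 open 0.0650 F [-0.   0.   0.7]
 shift after twist [ 31.2  15.  113.6] twist z -0.033
 level twist x -0.000 y 0.005
```

```bash
python3 -m pendant '[{"translation":[16,8,0],"twist":[0,0.005,-0.033],"grip":0.4},{"translation":[16,8,0],"twist":[0,0,0],"grip":0.4},{"translation":[0,0,0],"twist":[0,0,0],"grip":0.4},{"translation":[0,0,25],"twist":[0,0,0],"grip":0.4},{"translation":[0,0,30],"twist":[0,0,0],"grip":0.4},{"translation":[0,0,30],"twist":[0,0,0],"grip":0.4},{"translation":[0,0,20],"twist":[0,0,0],"grip":0.4},{"translation":[0,0,5],"twist":[0,0,0],"grip":0.4},{"translation":[0,0,0],"twist":[0,0,0],"grip":0.4},{"translation":[0,0,0],"twist":[0,0,0],"grip":0.4}]'
python3 -c "
from h import *
to(.5387,.3505,.0105,2.107);mods('scene',zlo=.012)"
```

```text
t: 33.65
tool_pos: [0.5443, 0.3633, 0.0604]
orientation: [1.54, 2.73, 0.021]
force: [0.5, -0.6, 0.0]
opening: 0.0653
t 33.6 pos [0.5443 0.3633 0.0604] yaw 2.114 tilt [0.013 0.008] q6 -0.03 open 0.0653 F [ 0.5 -0.6  0. ]
 shift after twist [ -8.2 -12.1  49.7] twist z 0.007
 level twist x 0.015 y -0.000
mod px [408. 244.] n 220 ctr [0.5407 0.3498] size [0.0321 0.0449] long-axis yaw -1.049 ztop 0.0326
```

```bash
python3 -m pendant '[{"translation":[-8,-11,0],"twist":[0.015,0,0.007],"grip":0.4},{"translation":[0,0,0],"twist":[0,0,0],"grip":0.4},{"translation":[0,0,15],"twist":[0,0,0],"grip":0.4},{"translation":[0,0,15],"twist":[0,0,0],"grip":0.4},{"translation":[0,0,15],"twist":[0,0,0],"grip":0.4},{"translation":[0,0,4],"twist":[0,0,0],"grip":0.4},{"translation":[0,0,0],"twist":[0,0,0],"grip":0.4},{"translation":[0,0,0],"twist":[0,0,0],"grip":0.4},{"translation":[0,0,0],"twist":[0,0,0],"grip":0.4},{"translation":[0,0,0],"twist":[0,0,0],"grip":0.4}]'
python3 -c "
from h import *
to(.5387,.3505,.0105,2.107)"
```

```text
t: 34.7
tool_pos: [0.5404, 0.3504, 0.01]
orientation: [1.554, 2.728, 0.005]
force: [0.5, 0.8, 0.9]
opening: 0.065
t 34.7 pos [0.5404 0.3504 0.01  ] yaw 2.106 tilt [0.003 0.002] q6 -0.04 open 0.0650 F [0.5 0.8 0.9]
 shift after twist [ 1.  -1.4 -0.5] twist z -0.001
 level twist x 0.003 y -0.000
```

```bash
python3 -m pendant '[{"translation":[0,0,0],"twist":[0,0,0],"grip":-1},{"translation":[0,0,0],"twist":[0,0,0],"grip":-1},{"translation":[0,0,0],"twist":[0,0,0],"grip":-1},{"translation":[0,0,0],"twist":[0,0,0],"grip":-1},{"translation":[0,0,0],"twist":[0,0,0],"grip":-1},{"translation":[0,0,-20],"twist":[0,0,0],"grip":-1},{"translation":[0,0,-40],"twist":[0,0,0],"grip":-1},{"translation":[0,0,-40],"twist":[0,0,0],"grip":-1},{"translation":[0,0,-40],"twist":[0,0,-0.1],"grip":-1},{"translation":[0,0,0],"twist":[0,0,-0.12],"grip":-1}]' 30
python3 -m pendant '[{"translation":[0,0,0],"twist":[0,0,-0.12],"grip":-1},{"translation":[0,0,0],"twist":[0,0,-0.12],"grip":-1},{"translation":[0,0,0],"twist":[0,0,-0.12],"grip":-1},{"translation":[0,0,0],"twist":[0,0,-0.12],"grip":-1},{"translation":[0,0,0],"twist":[0,0,-0.12],"grip":-1},{"translation":[0,0,0],"twist":[0,0,-0.1],"grip":-1},{"translation":[0,0,0],"twist":[0,0,0],"grip":-1},{"translation":[0,0,0],"twist":[0,0,0],"grip":-1},{"translation":[0,0,0],"twist":[0,0,0],"grip":-1},{"translation":[0,0,0],"twist":[0,0,0],"grip":-1}]'
python3 -c "
from h import *
to(.5192,.0623,.15,3.026)"
```

```text
t: 35.7
tool_pos: [0.5382, 0.3492, 0.1528]
orientation: [-1.239, -2.886, 0.002]
force: [1.2, 0.8, 0.2]
opening: 0.0298
t: 36.7
tool_pos: [0.5381, 0.3491, 0.154]
orientation: [-0.135, -3.138, 0.0]
force: [-0.5, -0.3, -1.6]
opening: 0.0298
t 36.7 pos [0.5381 0.3491 0.154 ] yaw 3.056 tilt [-0.001 -0.   ] q6 -0.99 open 0.0298 F [-0.5 -0.3 -1.6]
 shift after twist [ -14.3 -287.1    4.1] twist z 0.030
 level twist x -0.000 y -0.001
```

```bash
python3 -m pendant '[{"translation":[-1,-30,0],"twist":[0,0,0.03],"grip":-1},{"translation":[-2,-44,0],"twist":[0,0,0],"grip":-1},{"translation":[-2,-44,0],"twist":[0,0,0],"grip":-1},{"translation":[-2,-44,0],"twist":[0,0,0],"grip":-1},{"translation":[-2,-44,0],"twist":[0,0,0],"grip":-1},{"translation":[-2,-40,0],"twist":[0,0,0],"grip":-1},{"translation":[-2,-28,0],"twist":[0,0,0],"grip":-1},{"translation":[0,-11,0],"twist":[0,0,0],"grip":-1},{"translation":[0,0,0],"twist":[0,0,0],"grip":-1},{"translation":[0,0,0],"twist":[0,0,0],"grip":-1}]'
python3 -c "
from h import *
to(.5192,.0623,.055,3.026)"
```

```text
t: 37.7
tool_pos: [0.517, 0.0566, 0.1544]
orientation: [0.198, 3.132, 0.002]
force: [0.3, 0.4, -1.5]
opening: 0.0298
t 37.7 pos [0.517  0.0566 0.1544] yaw 3.015 tilt [0.003 0.001] q6 -1.44 open 0.0298 F [ 0.3  0.4 -1.5]
 shift after twist [-1.2  5.7 99.4] twist z -0.011
 level twist x 0.002 y 0.003
```

```bash
python3 -m pendant '[{"translation":[-1,6,0],"twist":[0.002,0.003,-0.011],"grip":-1},{"translation":[0,0,25],"twist":[0,0,0],"grip":-1},{"translation":[0,0,30],"twist":[0,0,0],"grip":-1},{"translation":[0,0,30],"twist":[0,0,0],"grip":-1},{"translation":[0,0,15],"twist":[0,0,0],"grip":-1},{"translation":[0,0,0],"twist":[0,0,0],"grip":-1},{"translation":[0,0,0],"twist":[0,0,0],"grip":-1},{"translation":[0,0,0],"twist":[0,0,0],"grip":-1},{"translation":[0,0,0],"twist":[0,0,0],"grip":-1},{"translation":[0,0,0],"twist":[0,0,0],"grip":-1}]'
python3 -c "
from h import *
to(.5192,.0623,.0275,3.026)"
```

```text
t: 38.7
tool_pos: [0.5238, 0.0763, 0.0559]
orientation: [0.156, 3.131, 0.005]
force: [-0.7, -0.3, -1.2]
opening: 0.0301
t 38.7 pos [0.5238 0.0763 0.0559] yaw 3.042 tilt [0.007 0.003] q6 -1.43 open 0.0301 F [-0.7 -0.3 -1.2]
 shift after twist [  3.1 -14.5  28.4] twist z 0.016
 level twist x 0.004 y 0.007
```

```bash
python3 -m pendant '[{"translation":[3,-14,0],"twist":[0.004,0.007,0.016],"grip":-1},{"translation":[0,0,0],"twist":[0,0,0],"grip":-1},{"translation":[0,0,0],"twist":[0,0,0],"grip":-1},{"translation":[0,0,10],"twist":[0,0,0],"grip":-1},{"translation":[0,0,10],"twist":[0,0,0],"grip":-1},{"translation":[0,0,8],"twist":[0,0,0],"grip":-1},{"translation":[0,0,0],"twist":[0,0,0],"grip":-1},{"translation":[0,0,0],"twist":[0,0,0],"grip":-1},{"translation":[0,0,0],"twist":[0,0,0],"grip":-1},{"translation":[0,0,0],"twist":[0,0,0],"grip":-1}]'
python3 -c "
from h import *
to(.5192,.0623,.0275,3.026)"
```

```text
t: 39.7
tool_pos: [0.5212, 0.0605, 0.0277]
orientation: [0.185, 3.133, -0.002]
force: [-0.7, -0.3, 3.4]
opening: 0.0294
t 39.7 pos [0.5212 0.0605 0.0277] yaw 3.023 tilt [ 0.003 -0.001] q6 -1.43 open 0.0294 F [-0.7 -0.3  3.4]
 shift after twist [2.2 1.5 0.2] twist z -0.003
 level twist x -0.001 y 0.003
```

```bash
python3 -m pendant '[{"translation":[0,0,0],"twist":[0,0,0],"grip":-0.1},{"translation":[0,0,0],"twist":[0,0,0],"grip":-0.1},{"translation":[0,0,0],"twist":[0,0,0],"grip":-0.1},{"translation":[0,0,-15],"twist":[0,0,0],"grip":-0.1},{"translation":[0,0,-35],"twist":[0,0,0],"grip":-0.1},{"translation":[0,0,-45],"twist":[0,0,0],"grip":0.4},{"translation":[0,0,-45],"twist":[0,0,0],"grip":0.4},{"translation":[0,0,-35],"twist":[0,0,0],"grip":0.4},{"translation":[0,0,0],"twist":[0,0,0],"grip":0.4},{"translation":[0,0,0],"twist":[0,0,0],"grip":0.4}]'
python3 -c "
from h import *
mods(zlo=.02,zhi=.055,fn='w7.png');mods('scene',zlo=.012); to(.4316,.3525,.15)"
```

```text
t: 40.7
tool_pos: [0.5188, 0.0612, 0.2135]
orientation: [0.185, 3.134, -0.001]
force: [-0.1, 0.8, -0.9]
opening: 0.0651
mod px [ 56. 127.] n 157 ctr [ 0.4492 -0.1288] size [0.0003 0.0563] long-axis yaw 1.447 ztop 0.0534
mod px [253. 171.] n 1157 ctr [0.5185 0.0595] size [0.0293 0.0502] long-axis yaw -0.122 ztop 0.0468
mod px [506. 235.] n 525 ctr [0.6334 0.3393] size [0.0144 0.0661] long-axis yaw -0.008 ztop 0.0344
mod px [270. 225.] n 261 ctr [0.5802 0.0696] size [0.0092 0.0258] long-axis yaw -1.333 ztop 0.0534
mod px [ 56. 242.] n 497 ctr [ 0.5778 -0.1713] size [0.0076 0.0349] long-axis yaw -0.081 ztop 0.0531
mod px [306. 241.] n 194 ctr [0.6123 0.1065] size [0.0061 0.0358] long-axis yaw -0.291 ztop 0.0539
mod px [403. 218.] n 175 ctr [0.4327 0.3538] size [0.0325 0.0495] long-axis yaw 1.302 ztop 0.0323
t 40.8 pos [0.5186 0.0612 0.2125] yaw 3.024 tilt [ 0.001 -0.001] q6 -1.43 open 0.0650 F [-0.6 -0.  -1.1]
 shift after twist [120.7 279.1  62.2] twist z 0.000
 level twist x -0.000 y 0.001
```

View pics/w7.png

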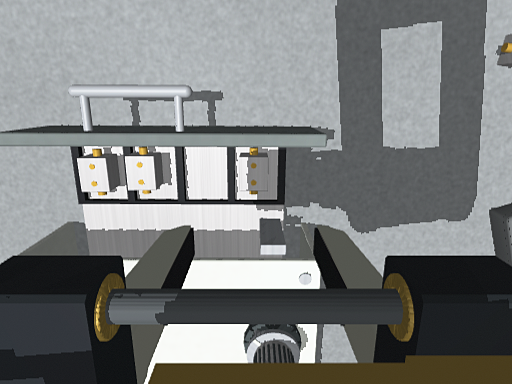

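```bash
python3 -m pendant '[{"translation":[14,32,0],"twist":[0,0,0],"grip":0.4},{"translation":[18,42,0],"twist":[0,0,0],"grip":0.4},{"translation":[18,42,0],"twist":[0,0,0],"grip":0.4},{"translation":[18,42,0],"twist":[0,0,0],"grip":0.4},{"translation":[18,42,0],"twist":[0,0,0],"grip":0.4},{"translation":[18,42,0],"twist":[0,0,0],"grip":0.4},{"translation":[12,25,0],"twist":[0,0,0],"grip":0.4},{"translation":[0,0,0],"twist":[0,0,0.1],"grip":0.4},{"translation":[0,0,0],"twist":[0,0,0.15],"grip":0.4},{"translation":[0,0,0],"twist":[0,0,0.15],"grip":0.4}]'
python3 -m pendant '[{"translation":[0,0,5],"twist":[0,0,0.15],"grip":0.4},{"translation":[0,0,10],"twist":[0,0,0.15],"grip":0.4},{"translation":[0,0,10],"twist":[0,0,0.15],"grip":0.4},{"translation":[0,0,10],"twist":[0,0,0.15],"grip":0.4},{"translation":[0,0,10],"twist":[0,0,0.15],"grip":0.4},{"translation":[0,0,5],"twist":[0,0,0.15],"grip":0.4},{"translation":[0,0,0],"twist":[0,0,0.15],"grip":0.4},{"translation":[0,0,0],"twist":[0,0,0.15],"grip":0.4},{"translation":[0,0,0],"twist":[0,0,0.1],"grip":0.4},{"translation":[0,0,0],"twist":[0,0,0],"grip":0.4}]'
python3 -c "
from h import *
mods();to(.4316,.3525,.055,1.322)"
```

```text
t: 41.8
tool_pos: [0.4213, 0.3464, 0.1923]
orientation: [-0.815, -3.011, 0.033]
force: [0.7, 0.9, 0.3]
opening: 0.0649
t: 42.8
tool_pos: [0.407, 0.3378, 0.119]
orientation: [-2.49, -1.901, 0.103]
force: [0.2, 0.1, -1.5]
opening: 0.0654
mod px [283. 160.] n 2042 ctr [0.4306 0.3527] size [0.0299 0.0503] long-axis yaw 1.321 ztop 0.0307
t 42.9 pos [0.4068 0.3377 0.1188] yaw 1.309 tilt [-0.057 -0.035] q6 0.86 open 0.0653 F [ 0.3 -0.1 -0.2]
 shift after twist [23.5 23.3 61.8] twist z -0.013
 level twist x -0.046 y 0.048
```

```bash
python3 -m pendant '[{"translation":[0,0,0],"twist":[-0.046,0.048,-0.013],"grip":0.4},{"translation":[10,10,0],"twist":[0,0,0],"grip":0.4},{"translation":[10,9,0],"twist":[0,0,0],"grip":0.4},{"translation":[0,0,0],"twist":[0,0,0],"grip":0.4},{"translation":[0,0,15],"twist":[0,0,0],"grip":0.4},{"translation":[0,0,25],"twist":[0,0,0],"grip":0.4},{"translation":[0,0,15],"twist":[0,0,0],"grip":0.4},{"translation":[0,0,0],"twist":[0,0,0],"grip":0.4},{"translation":[0,0,0],"twist":[0,0,0],"grip":0.4},{"translation":[0,0,0],"twist":[0,0,0],"grip":0.4}]'
python3 -c "
from h import *
to(.431,.3526,.0105,1.322)"
```

```text
t: 43.85
tool_pos: [0.4224, 0.3474, 0.0513]
orientation: [-2.459, -1.954, 0.022]
force: [0.1, -0.2, 0.3]
opening: 0.065
t 43.9 pos [0.4224 0.3474 0.0513] yaw 1.343 tilt [-0.012 -0.008] q6 0.82 open 0.0650 F [ 0.1 -0.2  0.3]
 shift after twist [ 7.6  7.5 40.7] twist z 0.021
 level twist x -0.010 y 0.010
```

```bash
python3 -m pendant '[{"translation":[7,7,0],"twist":[-0.01,0.01,0.021],"grip":0.4},{"translation":[0,0,0],"twist":[0,0,0],"grip":0.4},{"translation":[0,0,12],"twist":[0,0,0],"grip":0.4},{"translation":[0,0,15],"twist":[0,0,0],"grip":0.4},{"translation":[0,0,10],"twist":[0,0,0],"grip":0.4},{"translation":[0,0,4],"twist":[0,0,0],"grip":0.4},{"translation":[0,0,0],"twist":[0,0,0],"grip":0.4},{"translation":[0,0,0],"twist":[0,0,0],"grip":0.4},{"translation":[0,0,0],"twist":[0,0,0],"grip":0.4},{"translation":[0,0,0],"twist":[0,0,0],"grip":0.4}]'
python3 -c "
from h import *
to(.431,.3526,.0105,1.322)"
```

```text
t: 44.85
tool_pos: [0.4327, 0.3538, 0.0082]
orientation: [2.481, 1.926, 0.006]
force: [0.2, 0.4, -0.2]
opening: 0.0651
t 44.9 pos [0.4327 0.3538 0.0082] yaw 1.321 tilt [0.004 0.002] q6 0.84 open 0.0651 F [ 0.2  0.4 -0.2]
 shift after twist [-1.6 -1.3 -2.3] twist z -0.001
 level twist x 0.003 y -0.002
```

```bash
python3 -m pendant '[{"translation":[-1,-1,-3],"twist":[0,0,0],"grip":0.4},{"translation":[0,0,0],"twist":[0,0,0],"grip":-1},{"translation":[0,0,0],"twist":[0,0,0],"grip":-1},{"translation":[0,0,0],"twist":[0,0,0],"grip":-1},{"translation":[0,0,0],"twist":[0,0,0],"grip":-1},{"translation":[0,0,0],"twist":[0,0,0],"grip":-1},{"translation":[0,0,-20],"twist":[0,0,0],"grip":-1},{"translation":[0,0,-40],"twist":[0,0,0],"grip":-1},{"translation":[0,0,-40],"twist":[0,0,0],"grip":-1},{"translation":[0,0,-40],"twist":[0,0,0.1],"grip":-1}]' 30
python3 -m pendant '[{"translation":[0,0,0],"twist":[0,0,0.14],"grip":-1},{"translation":[0,0,0],"twist":[0,0,0.14],"grip":-1},{"translation":[0,0,0],"twist":[0,0,0.14],"grip":-1},{"translation":[0,0,0],"twist":[0,0,0.14],"grip":-1},{"translation":[0,0,0],"twist":[0,0,0.14],"grip":-1},{"translation":[0,0,0],"twist":[0,0,0.14],"grip":-1},{"translation":[0,0,0],"twist":[0,0,0.14],"grip":-1},{"translation":[0,0,0],"twist":[0,0,0.14],"grip":-1},{"translation":[0,0,0],"twist":[0,0,0.14],"grip":-1},{"translation":[0,0,0],"twist":[0,0,0],"grip":-1}]'
python3 -c "
from h import *
to(.5127,.0067,.15,-.116)"
```

```text
t: 45.85
tool_pos: [0.4257, 0.3494, 0.1476]
orientation: [2.575, 1.799, -0.018]
force: [0.7, 0.6, -1.1]
opening: 0.0297
t: 46.85
tool_pos: [0.4286, 0.3513, 0.1548]
orientation: [3.137, -0.148, -0.001]
force: [-0.9, 0.3, -0.3]
opening: 0.0298
t 46.9 pos [0.4286 0.3513 0.1548] yaw -0.094 tilt [-0.001 -0.001] q6 2.26 open 0.0298 F [-0.9  0.3 -0.3]
 shift after twist [123.4 332.5   5.2] twist z 0.022
 level twist x 0.002 y 0.001
```

```bash
python3 -m pendant '[{"translation":[12,32,0],"twist":[0.002,0,0.022],"grip":-1},{"translation":[16,43,0],"twist":[0,0,0],"grip":-1},{"translation":[16,43,0],"twist":[0,0,0],"grip":-1},{"translation":[16,43,0],"twist":[0,0,0],"grip":-1},{"translation":[16,43,0],"twist":[0,0,0],"grip":-1},{"translation":[16,43,0],"twist":[0,0,0],"grip":-1},{"translation":[15,40,0],"twist":[0,0,0],"grip":-1},{"translation":[10,28,0],"twist":[0,0,0],"grip":-1},{"translation":[4,12,0],"twist":[0,0,0],"grip":-1},{"translation":[0,0,0],"twist":[0,0,0],"grip":-1}]'
python3 -m pendant '[{"translation":[0,0,0],"twist":[0,0,0],"grip":-1},{"translation":[0,0,0],"twist":[0,0,0],"grip":-1},{"translation":[0,0,0],"twist":[0,0,0],"grip":-1},{"translation":[0,0,0],"twist":[0,0,0],"grip":-1},{"translation":[0,0,0],"twist":[0,0,0],"grip":-1},{"translation":[0,0,0],"twist":[0,0,0],"grip":-1},{"translation":[0,0,0],"twist":[0,0,0],"grip":-1},{"translation":[0,0,0],"twist":[0,0,0],"grip":-1},{"translation":[0,0,0],"twist":[0,0,0],"grip":-1},{"translation":[0,0,0],"twist":[0,0,0],"grip":-1}]'
python3 -c "
from h import *
to(.5127,.0067,.055,-.116)"
```

```text
t: 47.85
tool_pos: [0.519, 0.0019, 0.153]
orientation: [-3.139, 0.103, 0.001]
force: [0.1, -0.4, -0.8]
opening: 0.0299
t: 48.85
tool_pos: [0.518, 0.0064, 0.1527]
orientation: [-3.139, 0.086, 0.003]
force: [-1.1, 0.1, -0.9]
opening: 0.0296
t 48.9 pos [0.518  0.0064 0.1527] yaw -0.055 tilt [-0.002  0.002] q6 1.54 open 0.0296 F [-1.1  0.1 -0.9]
 shift after twist [-5.1  0.4 97.7] twist z 0.061
 level twist x -0.002 y 0.002
```

```bash
python3 -m pendant '[{"translation":[-5,0,0],"twist":[-0.002,0.002,0.061],"grip":-1},{"translation":[0,0,0],"twist":[0,0,0],"grip":-1},{"translation":[0,0,25],"twist":[0,0,0],"grip":-1},{"translation":[0,0,30],"twist":[0,0,0],"grip":-1},{"translation":[0,0,25],"twist":[0,0,0],"grip":-1},{"translation":[0,0,10],"twist":[0,0,0],"grip":-1},{"translation":[0,0,0],"twist":[0,0,0],"grip":-1},{"translation":[0,0,0],"twist":[0,0,0],"grip":-1},{"translation":[0,0,0],"twist":[0,0,0],"grip":-1},{"translation":[0,0,0],"twist":[0,0,0],"grip":-1}]'
python3 -c "
from h import *
to(.5127,.0067,.0275,-.116)"
```

```text
t: 49.85
tool_pos: [0.5177, 0.0058, 0.0653]
orientation: [3.137, -0.172, 0.014]
force: [0.1, -0.5, -0.4]
opening: 0.0297
t 49.9 pos [0.5177 0.0058 0.0653] yaw -0.109 tilt [ 0.009 -0.001] q6 1.59 open 0.0297 F [ 0.1 -0.5 -0.4]
 shift after twist [-5.4 -0.4 37.7] twist z 0.007
 level twist x -0.000 y -0.009
```

```bash
python3 -m pendant '[{"translation":[-5,-1,0],"twist":[0,-0.009,0.007],"grip":-1},{"translation":[0,0,0],"twist":[0,0,0],"grip":-1},{"translation":[0,0,12],"twist":[0,0,0],"grip":-1},{"translation":[0,0,15],"twist":[0,0,0],"grip":-1},{"translation":[0,0,9],"twist":[0,0,0],"grip":-1},{"translation":[0,0,0],"twist":[0,0,0],"grip":-1},{"translation":[0,0,0],"twist":[0,0,0],"grip":-1},{"translation":[0,0,0],"twist":[0,0,0],"grip":-1},{"translation":[0,0,0],"twist":[0,0,0],"grip":-1},{"translation":[0,0,0],"twist":[0,0,0],"grip":-1}]'
python3 -c "
from h import *
to(.5127,.0067,.0275,-.116)"
```

```text
t: 50.85
tool_pos: [0.515, 0.0073, 0.0301]
orientation: [-3.136, 0.183, -0.008]
force: [0.4, -0.6, -1.3]
opening: 0.0298
t 50.9 pos [0.515  0.0073 0.0301] yaw -0.117 tilt [ 0.005 -0.   ] q6 1.60 open 0.0298 F [ 0.4 -0.6 -1.3]
 shift after twist [-2.2  0.9  2.6] twist z -0.001
 level twist x -0.000 y -0.005
```

```bash
python3 -m pendant '[{"translation":[-2,0,2],"twist":[0,0,0],"grip":-1},{"translation":[0,0,0],"twist":[0,0,0],"grip":-1},{"translation":[0,0,0],"twist":[0,0,0],"grip":-0.1},{"translation":[0,0,0],"twist":[0,0,0],"grip":-0.1},{"translation":[0,0,0],"twist":[0,0,0],"grip":-0.1},{"translation":[0,0,-15],"twist":[0,0,0],"grip":-0.1},{"translation":[0,0,-35],"twist":[0,0,0],"grip":-0.1},{"translation":[0,0,-45],"twist":[0,0,0],"grip":0.4},{"translation":[0,0,-45],"twist":[0,0,0],"grip":0.4},{"translation":[0,0,-45],"twist":[0,0,0],"grip":0.4}]'
python3 -c "
from h import *
mods(zlo=.02,zhi=.055,fn='w8.png'); to(.4236,-.0413,.2,1.455)"
```

```text
t: 51.85
tool_pos: [0.5068, 0.008, 0.2159]
orientation: [-3.136, 0.183, 0.012]
force: [1.2, 0.4, -0.5]
opening: 0.0614
mod px [253. 163.] n 1154 ctr [0.5142 0.0067] size [0.0293 0.0499] long-axis yaw -0.121 ztop 0.0467
mod px [203. 164.] n 1233 ctr [0.5193 0.0596] size [0.03   0.0501] long-axis yaw -0.124 ztop 0.0467
t 51.9 pos [0.5109 0.0077 0.2256] yaw -0.117 tilt [ 0.005 -0.   ] q6 1.60 open 0.0635 F [ 1.7 -0.4  7.1]
 shift after twist [58.8 81.1 25.1] twist z 1.570
 level twist x -0.000 y -0.005
```

View pics/w8.png

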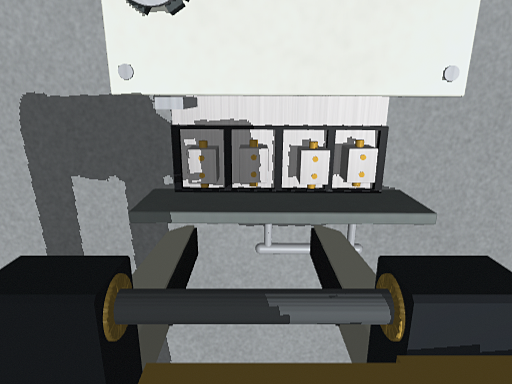

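All four modules sit in their own pockets (203/253/313/358, 165). Now back to the handle.

```bash
python3 -m pendant '[{"translation":[-30,22,0],"twist":[0,0,0],"grip":-0.3},{"translation":[-35,25,0],"twist":[0,0,-0.05],"grip":-0.48},{"translation":[-15,11,0],"twist":[0,0,-0.12],"grip":-0.48},{"translation":[0,0,0],"twist":[0,0,-0.15],"grip":-0.48},{"translation":[0,0,0],"twist":[0,0,-0.15],"grip":-0.48},{"translation":[0,0,0],"twist":[0,0,-0.15],"grip":-0.48},{"translation":[0,0,0],"twist":[0,0,-0.15],"grip":-0.48},{"translation":[0,0,0],"twist":[0,0,-0.15],"grip":-0.48},{"translation":[0,0,0],"twist":[0,0,-0.15],"grip":-0.48},{"translation":[0,0,0],"twist":[0,0,-0.15],"grip":-0.48}]'
python3 -m pendant '[{"translation":[0,0,0],"twist":[0,0,-0.15],"grip":-0.48},{"translation":[0,0,0],"twist":[0,0,-0.15],"grip":-0.48},{"translation":[0,0,0],"twist":[0,0,-0.1],"grip":-0.48},{"translation":[0,0,0],"twist":[0,0,0],"grip":-0.48},{"translation":[0,0,0],"twist":[0,0,0],"grip":-0.48},{"translation":[0,0,0],"twist":[0,0,0],"grip":-0.48},{"translation":[0,0,0],"twist":[0,0,0],"grip":-0.48},{"translation":[0,0,0],"twist":[0,0,0],"grip":-0.48},{"translation":[0,0,0],"twist":[0,0,0],"grip":-0.48},{"translation":[0,0,0],"twist":[0,0,0],"grip":-0.48}]'
python3 -c "
from h import *
to(.4242,-.0413,.11,1.455)"
```

```text
t: 52.9
tool_pos: [0.4249, -0.0437, 0.2398]
orientation: [2.653, 1.651, 0.029]
force: [-0.4, 0.3, 0.6]
opening: 0.024
t: 53.9
tool_pos: [0.4248, -0.0437, 0.2447]
orientation: [2.268, 2.138, 0.028]
force: [-0.5, 1.3, 0.6]
opening: 0.0244
t 53.9 pos [ 0.4248 -0.0437  0.2447] yaw 1.511 tilt [ 0.03  -0.006] q6 -0.16 open 0.0244 F [-0.5  1.3  0.6]
 shift after twist [  2.6  -5.  134.6] twist z 0.056
 level twist x 0.030 y 0.004
```

```bash
python3 -m pendant '[{"translation":[2,-1,0],"twist":[0.03,0.004,0.056],"grip":-0.48},{"translation":[0,0,0],"twist":[0,0,0],"grip":-0.48},{"translation":[0,0,30],"twist":[0,0,0],"grip":-0.48},{"translation":[0,0,35],"twist":[0,0,0],"grip":-0.48},{"translation":[0,0,35],"twist":[0,0,0],"grip":-0.48},{"translation":[0,0,25],"twist":[0,0,0],"grip":-0.48},{"translation":[0,0,8],"twist":[0,0,0],"grip":-0.48},{"translation":[0,0,0],"twist":[0,0,0],"grip":-0.48},{"translation":[0,0,0],"twist":[0,0,0],"grip":-0.48},{"translation":[0,0,0],"twist":[0,0,0],"grip":-0.48}]'
python3 -c "
from h import *
to(.4242,-.0413,.055,1.455)"
```

```text
t: 54.9
tool_pos: [0.427, -0.0424, 0.1114]
orientation: [2.332, 2.094, 0.01]
force: [-0.1, -0.2, -0.7]
opening: 0.0245
t 54.9 pos [ 0.427  -0.0424  0.1114] yaw 1.463 tilt [ 0.01  -0.001] q6 -0.11 open 0.0245 F [-0.1 -0.2 -0.7]
 shift after twist [ 0.8 -3.4 56.4] twist z 0.008
 level twist x 0.010 y 0.000
```

```bash
python3 -m pendant '[{"translation":[1,-3,0],"twist":[0.01,0,0.008],"grip":-0.48},{"translation":[0,0,0],"twist":[0,0,0],"grip":-0.48},{"translation":[0,0,15],"twist":[0,0,0],"grip":-0.48},{"translation":[0,0,20],"twist":[0,0,0],"grip":-0.48},{"translation":[0,0,15],"twist":[0,0,0],"grip":-0.48},{"translation":[0,0,5],"twist":[0,0,0],"grip":-0.48},{"translation":[0,0,0],"twist":[0,0,0],"grip":-1},{"translation":[0,0,0],"twist":[0,0,0],"grip":-1},{"translation":[0,0,0],"twist":[0,0,0],"grip":-1},{"translation":[0,0,0],"twist":[0,0,0],"grip":-1}]' 30
python3 -c "
from h import *
to(.5287,-.0541,.055,1.455)"
```

```text
t: 55.9
tool_pos: [0.4293, -0.0421, 0.0623]
orientation: [2.34, 2.083, 0.009]
force: [1.1, -0.2, -8.6]
opening: 0.0101
t 55.9 pos [ 0.4293 -0.0421  0.0623] yaw 1.455 tilt [ 0.01  -0.003] q6 -0.10 open 0.0101 F [ 1.1 -0.2 -8.6]
 shift after twist [ -0.5 100.    8.3] twist z -0.000
 level twist x 0.010 y 0.002
```

```bash
python3 -m pendant '[{"translation":[0,5,0],"twist":[0,0,0],"grip":-1},{"translation":[0,9,0],"twist":[0,0,0],"grip":-1},{"translation":[0,12,0],"twist":[0,0,0],"grip":-1},{"translation":[0,13,0],"twist":[0,0,0],"grip":-1},{"translation":[0,13,0],"twist":[0,0,0],"grip":-1},{"translation":[0,13,0],"twist":[0,0,0],"grip":-1},{"translation":[0,12,0],"twist":[0,0,0],"grip":-1},{"translation":[0,9,0],"twist":[0,0,0],"grip":-1},{"translation":[0,5,0],"twist":[0,0,0],"grip":-1},{"translation":[0,3,0],"twist":[0,0,0],"grip":-1}]'
python3 -c "
from h import *
to(.5287,-.0541,.055,1.455)"
```

```text
t: 56.9
tool_pos: [0.5282, -0.0542, 0.0623]
orientation: [2.343, 2.085, 0.002]
force: [-2.3, -0.6, -2.1]
opening: 0.01
t 56.9 pos [ 0.5282 -0.0542  0.0623] yaw 1.454 tilt [ 0.005 -0.003] q6 -0.08 open 0.0100 F [-2.3 -0.6 -2.1]
 shift after twist [0.2 0.5 7.3] twist z -0.001
 level twist x 0.005 y 0.002
```

```bash
python3 -m pendant '[{"translation":[0,2,0],"twist":[0,0,0],"grip":-1},{"translation":[0,2,0],"twist":[0,0,0],"grip":-1},{"translation":[0,2,0],"twist":[0,0,0],"grip":-1},{"translation":[0,0,0],"twist":[0,0,0],"grip":-1},{"translation":[0,0,0],"twist":[0,0,0],"grip":-1},{"translation":[0,0,0],"twist":[0,0,0],"grip":-1},{"translation":[0,0,0],"twist":[0,0,0],"grip":-1},{"translation":[0,0,0],"twist":[0,0,0],"grip":-1},{"translation":[0,0,0],"twist":[0,0,0],"grip":-1},{"translation":[0,0,0],"twist":[0,0,0],"grip":-1}]'
python3 -c "
from h import *
to(.5287,-.0541,.055,1.455)"
```

```text
t: 57.9
tool_pos: [0.5286, -0.0542, 0.0623]
orientation: [-2.344, -2.086, 0.011]
force: [-1.9, -0.3, -4.3]
opening: 0.0102
t 57.9 pos [ 0.5286 -0.0542  0.0623] yaw 1.455 tilt [-0.008 -0.002] q6 -0.08 open 0.0102 F [-1.9 -0.3 -4.3]
 shift after twist [0.2 0.2 7.3] twist z -0.000
 level twist x -0.008 y 0.003
```

Home (stop reached at the original position). Release, rise, move to the collar.

```bash
python3 -m pendant '[{"translation":[0,0,0],"twist":[0,0,0],"grip":-0.5},{"translation":[0,0,0],"twist":[0,0,0],"grip":-0.5},{"translation":[0,0,0],"twist":[0,0,0],"grip":-0.5},{"translation":[0,0,-12],"twist":[0,0,0],"grip":-0.5},{"translation":[0,0,-25],"twist":[0,0,0],"grip":-0.5},{"translation":[0,0,-45],"twist":[0,0,0],"grip":-0.5},{"translation":[0,0,-50],"twist":[0,0,0],"grip":1},{"translation":[0,0,-40],"twist":[0,0,0],"grip":1},{"translation":[0,0,0],"twist":[0,0,0],"grip":1},{"translation":[0,0,0],"twist":[0,0,0],"grip":1}]'
python3 -c "
from h import *
to(.6755,.060,.22,1.455)"
```

```text
t: 58.9
tool_pos: [0.5319, -0.0538, 0.2495]
orientation: [2.343, 2.087, -0.0]
force: [-0.6, 0.3, -1.8]
opening: 0.0508
t 58.9 pos [ 0.5319 -0.0538  0.2495] yaw 1.455 tilt [ 0.003 -0.003] q6 -0.08 open 0.0508 F [-0.6  0.3 -1.8]
 shift after twist [129.7 129.4  29.5] twist z 0.000
 level twist x 0.003 y 0.003
```

```bash
python3 -m pendant '[{"translation":[24,24,0],"twist":[0,0,0],"grip":1},{"translation":[33,33,0],"twist":[0,0,0],"grip":1},{"translation":[33,33,0],"twist":[0,0,0],"grip":1},{"translation":[26,26,5],"twist":[0,0,0],"grip":1},{"translation":[12,12,5],"twist":[0,0,0],"grip":1},{"translation":[0,0,5],"twist":[0,0,0],"grip":1},{"translation":[0,0,0],"twist":[0,0,0],"grip":1},{"translation":[0,0,0],"twist":[0,0,0],"grip":1},{"translation":[0,0,0],"twist":[0,0,0],"grip":1},{"translation":[0,0,0],"twist":[0,0,0],"grip":1}]'
python3 -c "
from h import *
ci,im,d=look('wrist','w9.png'); P=pts(ci,d)
m=(d>0)&(P[...,2]>.153)&(P[...,2]<.163)&(np.hypot(P[...,0]-.676,P[...,1]-.06)<.05)
q=P[m];print(len(q),np.median(q,0)); print(cv2.minEnclosingCircle(q[:,:2].astype(np.float32)))
to(.6755,.060,.128,1.455)"
```

```text
t: 59.9
tool_pos: [0.6742, 0.0596, 0.2283]
orientation: [2.35, 2.084, -0.011]
force: [0.2, 0.3, -0.4]
opening: 0.0931
1488 [0.67559508 0.06281679 0.15807584]
((0.6754439473152161, 0.060467302799224854), 0.01847247965633869)
t 60.0 pos [0.6743 0.0596 0.2285] yaw 1.451 tilt [-0.005 -0.005] q6 0.13 open 0.0929 F [ 0.1 -0.2 -0. ]
 shift after twist [  1.1   1.5 100.4] twist z -0.004
 level twist x -0.004 y 0.005
```

```bash
python3 -m pendant '[{"translation":[0,1,0],"twist":[-0.004,0.005,0],"grip":1},{"translation":[0,0,20],"twist":[0,0,0],"grip":1},{"translation":[0,0,25],"twist":[0,0,0],"grip":1},{"translation":[0,0,25],"twist":[0,0,0],"grip":1},{"translation":[0,0,10],"twist":[0,0,0],"grip":1},{"translation":[0,0,0],"twist":[0,0,0],"grip":1},{"translation":[0,0,0],"twist":[0,0,0],"grip":1},{"translation":[0,0,0],"twist":[0,0,0],"grip":1},{"translation":[0,0,0],"twist":[0,0,0],"grip":1},{"translation":[0,0,0],"twist":[0,0,0],"grip":1}]'
python3 -c "
from h import *
to(.6755,.060,.129,1.455)"
```

```text
t: 60.95
tool_pos: [0.6798, 0.0573, 0.1565]
orientation: [2.346, 2.075, 0.019]
force: [0.5, -0.4, 0.1]
opening: 0.0928
t 61.0 pos [0.6798 0.0573 0.1565] yaw 1.448 tilt [0.016 0.001] q6 0.13 open 0.0928 F [ 0.5 -0.4  0.1]
 shift after twist [ 2.1 -5.  27.5] twist z -0.007
 level twist x 0.015 y -0.003
```

```bash
python3 -m pendant '[{"translation":[2,-5,0],"twist":[0.015,-0.003,-0.007],"grip":1},{"translation":[0,0,0],"twist":[0,0,0],"grip":1},{"translation":[0,0,10],"twist":[0,0,0],"grip":1},{"translation":[0,0,11],"twist":[0,0,0],"grip":1},{"translation":[0,0,5],"twist":[0,0,0],"grip":1},{"translation":[0,0,0],"twist":[0,0,0],"grip":1},{"translation":[0,0,0],"twist":[0,0,0],"grip":1},{"translation":[0,0,0],"twist":[0,0,0],"grip":1},{"translation":[0,0,0],"twist":[0,0,0],"grip":1},{"translation":[0,0,0],"twist":[0,0,0],"grip":1}]'
python3 -c "
from h import *
to(.6755,.060,.129,1.455)"
```

```text
t: 61.95
tool_pos: [0.6748, 0.0603, 0.1285]
orientation: [-2.345, -2.09, 0.001]
force: [0.2, -0.5, 0.7]
opening: 0.0928
t 62.0 pos [0.6748 0.0603 0.1285] yaw 1.456 tilt [-0.001 -0.   ] q6 0.13 open 0.0928 F [ 0.2 -0.5  0.7]
 shift after twist [-0.2  0.8 -0.5] twist z 0.001
 level twist x -0.001 y 0.000
```

```bash
python3 -m pendant '[{"translation":[0,0,0],"twist":[0,0,0],"grip":-1},{"translation":[0,0,0],"twist":[0,0,0],"grip":-1},{"translation":[0,0,0],"twist":[0,0,0],"grip":-1},{"translation":[0,0,0],"twist":[0,0,0],"grip":-1},{"translation":[0,0,0],"twist":[0,0,0],"grip":-1},{"translation":[0,0,0],"twist":[0,0,0],"grip":-1},{"translation":[0,0,0],"twist":[0,0,0.08],"grip":-1},{"translation":[0,0,0],"twist":[0,0,0.11],"grip":-1},{"translation":[0,0,0],"twist":[0,0,0.11],"grip":-1},{"translation":[0,0,0],"twist":[0,0,0.11],"grip":-1}]' 30
python3 -m pendant '[{"translation":[0,0,0],"twist":[0,0,0.11],"grip":-1},{"translation":[0,0,0],"twist":[0,0,0.11],"grip":-1},{"translation":[0,0,0],"twist":[0,0,0.11],"grip":-1},{"translation":[0,0,0],"twist":[0,0,0.1],"grip":-1},{"translation":[0,0,0],"twist":[0,0,0.08],"grip":-1},{"translation":[0,0,0],"twist":[0,0,0.05],"grip":-1},{"translation":[0,0,0],"twist":[0,0,0],"grip":-1},{"translation":[0,0,0],"twist":[0,0,0],"grip":-1},{"translation":[0,0,0],"twist":[0,0,0],"grip":-1},{"translation":[0,0,0],"twist":[0,0,0],"grip":-1}]'
python3 -c "
from h import *
to(.6755,.060,.129,1.455);print(st()['wrist_torque'])"
```

```text
t: 62.95
tool_pos: [0.6757, 0.0603, 0.1296]
orientation: [2.73, 1.552, 0.002]
force: [-0.1, -0.1, 0.8]
opening: 0.0356
t: 63.95
tool_pos: [0.6753, 0.0604, 0.121]
orientation: [3.062, 0.702, -0.002]
force: [0.2, -0.7, 2.3]
opening: 0.0357
t 64.0 pos [0.6753 0.0604 0.121 ] yaw 0.450 tilt [-0.001 -0.001] q6 1.13 open 0.0357 F [ 0.2 -0.7  2.3]
 shift after twist [-0.4  0.3 -8. ] twist z -1.005
 level twist x 0.000 y 0.001
[-0.02069943 -0.0841749   0.3776593 ]
```

```bash
python3 -m pendant '[{"translation":[0,0,0],"twist":[0,0,0],"grip":0},{"translation":[0,0,0],"twist":[0,0,0],"grip":1},{"translation":[0,0,0],"twist":[0,0,0],"grip":1},{"translation":[0,0,0],"twist":[0,0,0],"grip":1},{"translation":[0,0,0],"twist":[0,0,0],"grip":1},{"translation":[0,0,-20],"twist":[0,0,0],"grip":1},{"translation":[0,0,-40],"twist":[0,0,0],"grip":1},{"translation":[0,0,-50],"twist":[0,0,0],"grip":1},{"translation":[0,0,0],"twist":[0,0,0],"grip":1},{"translation":[0,0,0],"twist":[0,0,0],"grip":1}]'
python3 -c "
from h import *
ci,im,d=look('wrist','w10.png'); P=pts(ci,d)
m=(d>0)&(P[...,2]>.14)&(P[...,2]<.175)&(np.hypot(P[...,0]-.676,P[...,1]-.06)<.03)
print(np.histogram(P[m][:,2],np.arange(.14,.176,.003)))
to(.6,-.1,.25)
look('scene','s3.png')"
```

```text
t: 64.95
tool_pos: [0.6737, 0.0604, 0.2343]
orientation: [-3.062, -0.701, 0.009]
force: [-0.1, 0.9, -1.2]
opening: 0.0928
(array([ 41,  65, 328, 953,  70, 185,   0,   0,   0,   0,   0]), array([0.14 , 0.143, 0.146, 0.149, 0.152, 0.155, 0.158, 0.161, 0.164,
       0.167, 0.17 , 0.173]))
t 65.0 pos [0.6743 0.0604 0.2356] yaw 0.450 tilt [-0.003 -0.001] q6 1.13 open 0.0931 F [-0.3 -0.8  1.1]
 shift after twist [-136.8  112.   -14.1] twist z 0.000
 level twist x -0.001 y 0.003
```

View pics/w10.png

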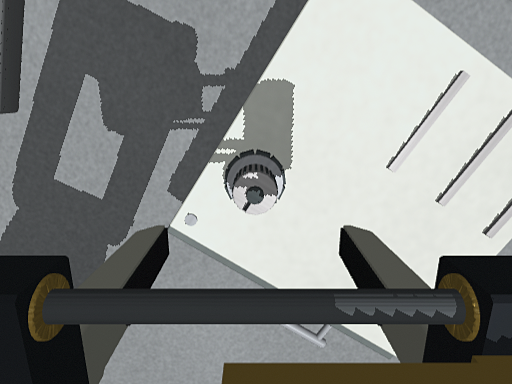

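View pics/s3.png

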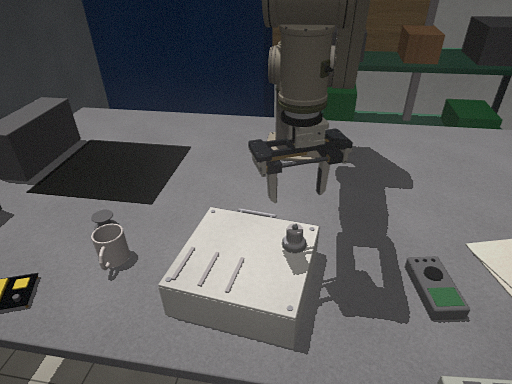

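```bash
python3 -c "
from h import *
robot.close_job()"
```

```text
the job is handed in; nothing more can be done
```

I carried out every step of the task and handed the job in at about 65 s of the 210 s allowed. `close_job()` reports no verdict, so this rests on my own checks.

- **Collar up:** I lifted the collar and turned it about 0.97 rad. It stayed up, with its top at about 0.159 m against 0.150 m at the start.
- **Tray out:** I pulled the tray 105 mm, to its stop.
- **Modules:** Each of the four modules went into its own pocket. Measured tops were at about 0.047 m, which is flat on the pocket floor. I measured pockets 0, 2 and 3; pocket 1 I checked only by eye in the wrist picture.
- **Tray home:** The handle came back to within 0.2 mm of where it was first gripped, and the tray would go no further.
- **Collar down:** I turned the collar back about 1.0 rad and it dropped 9 mm. Its top measured 0.150 m, the same as at the start.

The last pictures show the tray shut, the collar down, no module left on the bench and the open gripper clear of everything. The mug, meter and reel look unmoved, but I did not measure them again at the end. The modules cannot be seen once the tray is shut, so their final rest is inferred from the picture before closing and a gentle push.

When I gripped the handle again, the tray had been nudged in by about 5 mm. It was still well beyond the 85 mm that step 3 needs. No check failed or disagreed.

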